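Seat the controller board and probe its test pad

TASK

Set the loose circuit board squarely on top of the test block, green side up, its edges flush with the block's (either way round), and let go of it. Then draw the cordless test probe out of its stand and hold it upright with its point on the board's round test pad, pressing lightly so that the sprung tip goes partly in but not to its stop. Finish while still holding the probe there; drop nothing and leave the rest of the bench as it is.

Things in the scene. Friction and masses are not known exactly. Their poses are not given: they have to be found in the camera images.
- board: Loose board, lying flat, 0.17-0.33 kg: aluminium plate 110 x 64 x 6 mm, 2 mm green circuit board on it. Origin: centre of underside; x along the 110, z up. Central finned heatsink 44 (x) x 26 (y) mm, z 8 to 44: grip across the 26 mm from above, tips above z 10. Beside it flat; taller parts only in two corners: capacitors to z 22 at x -34 and -46, y 19; connector to z 17 at x 42, y -16.
- pad (a point): The round test pad: flat bright metal disc, 14 mm across, on the green face in one corner of the board, at (40, 18, 8) mm in the board's frame. (The pad in the opposite corner is square: not that one.)
- block: Test block, fixed to the bench: grey plastic block 110 x 64 mm with a flat top 53 mm above the bench, on a dark steel foot 120 x 74 x 8 mm; three short brass sockets on one end. Origin: centre of its underside; x along the 110 mm, z up. Nothing locates the board but its flush edges.
- block_top (a point): Centre of the test block's flat top, 53 mm above the bench.
- stand: Probe stand, fixed: black block 70 x 70 x 80 mm high with an upright 19 mm through hole in the middle, in which the probe stands. Origin: centre of its underside, z up.
- probe: Cordless test probe, 0.1 kg, 153 mm long, upright in the stand. Origin: underside of its 30 x 30 x 8 mm collar, which rests on the stand's top; z up along the probe. Above the collar a square grey handle 22 x 22 mm, sides along its x and y, z 8 to 88 mm; below, a round 12 mm barrel down to z -45, then the sprung steel tip, 5 mm thick.
- probe_point (a point): The very end of the probe's sprung tip, on its axis; 65 mm below the probe's origin when the tip is out (20 mm beyond the barrel).
- probe_tip (a joint): How far the probe's sprung tip is pushed in, m: 0 out, 0.014 at its stop. The spring pushes with about 0.6 N at the start of travel and 4.8 N at the stop (300 N/m).
- cap: Bystander: small steel ring, 30 mm across, 10 mm high; origin under its centre.
- foot: Bystander: small steel disc foot, 34 mm across, 12 mm high; origin under its centre.
- marker: Bystander: white marker pen 130 mm long, 12 mm thick, lying along its x; origin under its middle.
- driver: Bystander: black-handled screwdriver lying along its x; origin under it.

How it is judged:
By the outcome, as a careful person would: the job done as asked, in the order asked, and still so for the second after the job is handed in, while the arm keeps its last pose, push and grip.
It also fails if it takes over 64 s, if anything falls off the work surface, if the arm or the gripper's body presses on something with over 40 N, if the wrist force passes 120 N, or if a joint passes its speed limit or range.

ROBOT

A 6-joint arm with a two-finger parallel gripper is mounted at the origin on the work surface. World frame = base frame: x ahead of the robot, y to its left, z up, the work surface at z = 0. Lengths are in mm, angles in rad, forces in N, time in s.
With the tool pointing down it reaches from about 275 to 1000 mm from the base axis. Payload 8.4 kg.
Tool frame: the origin (TCP) lies on the centre line of the jaws, within the pads' length; the fingertips stand 22 mm ahead of it and the grasp point (between the pads) lies 3 mm ahead of it; z points along the fingers, x is the direction in which the jaws open and shut, and the axes are right-handed (so a half turn about z gives the same grasp; the last joint's range is limited). The gripper opens to 85 mm and grips with 20 to 120 N. Pads are 22 mm wide; open, the fingers measure 114 mm over their backs; the gripper's body (76 mm by 85 mm) begins 54 mm behind the grasp point. The pads swing forward as they close: fully open they stand 13 mm farther back than shut.
Start: joints at [1.225, 0.353, 1.633, -0, 1.155, -0.002], TCP at [210.666, 588.428, 253.281] pointing down, gripper open.
Joint ranges: [-2.63, 2.63], [-0.92, 2.1], [0.06, 2.66], [-1.3, 4.44], [0, 2.69], [-3.02, 3.02]. Speed limits (rad/s): [2.22, 2.22, 2.79, 3.14, 3.14, 3.14].

INTERFACE

Orientations are given as [roll, pitch, yaw] about the fixed x, y, z axes, in that order (R = Rz(yaw) Ry(pitch) Rx(roll)).
In Python, from rig import status, viewer, job gives the robot as it stands.
- The arm moves only by the tool send_rows, never from a script. Its argument "plan" is a list of rows, each a list of 3 entries, a list of its own where there are three numbers: the shift along the tool's x, y, z in m, then the turn, a rotation vector about the tool's x, y, z in rad, then the opening, from -1 (shut) to 1 (fully open). In form: [[[x, y, z], [rx, ry, rz], jaw], ...]. A call has exactly 5 rows; each row is the pose to reach, as a shift and turn from the pose measured when the call began, along the tool's axes at that moment; what a row does not reach only later rows make up. A row lasts 1/12 s, in which the tool goes at most 41.7 mm and 7.16 degrees, less where a joint would pass 70% of its speed; a pose out of reach is approached as far as the arm can. A call with a gripper value outside its range is refused whole. The fingers move at their own pace and stop on an object; "squeeze" is the grip in N (left out, the last holds). Time passes only in rows, so rows that repeat a pose let the fingers close, or fill a call up. It gives the time, the measured TCP pose, the force and the opening at its end, in the units of the state.
- status.sense(): the state, without advancing time (a new reading comes with each control period).
- viewer.grab_frame(name): name is "scene" or "top"; returns the picture (400x640x3 uint8, red, green, blue); there is no depth.
- viewer.camera_params(name): a dict with "intrinsics" (3x3 intrinsics, pixels), "xyz" and "orientation" of the camera in the world. Camera axes: x right, y down, z forward; pixel columns grow to the right and rows downward; lengths in mm; the calibration is good to about 2 mm. A picture is of the moment at which its call begins. camera_params takes no time and is no camera call.
- job.sign_off(): hands the job in, once; it reports no verdict.
Trained networks look in the newest picture that a camera, given by its name, has taken for a name from the list of things; names that differ only in an ending like _2 or _b are one class to them, and where a whole thing is asked for, a point or a joint stands for the part that bears it (a point fixed in the world has none). Each returns a list of dicts, best first, with "p" (0 to 1); they miss things now and then, are a little off and sometimes report something else, mostly with a low value. They report only what shows in the picture. A call takes as long as a camera call.
- viewer.cut_out(label, camera): "mask" (400x640 bool, what is visible of it) and "extent" ([left, top, width, height] in pixels, round what is visible of it).
The state is a dict: "clock": time; "qpos": joint angles; "qvel": joint speeds; "joint_efforts": joint torques, N m; "eef_pos": TCP position; "tcp_rot": TCP orientation; "contact_force": force on the tool from outside, world axes, zero at the start; "wrist_torque": the same for the moment, N m; "opening": opening from 0.0 (shut) to 1.0 (fully open).
Only numpy, scipy, OpenCV 4.12 (cv2) and the standard library are available. Lean on these libraries where they do the work, as an engineer would, in place of code of your own. Each camera call takes 0.05 s, during which the arm holds its last target.

## Working session

There is one attempt and no reset: what is moved stays moved. The work goes in short steps, Python scripts to look and compute and a tool call to move; the robot and the scene stay as the last step left them, time stands still between calls to the robot, and variables do not carry over. Pictures are saved under pics/ and viewed, and the job is handed in when it is done.

Besides the shell and the picture viewer there is one more tool, called after "Request:" as name(argument=value, ...) on one line, values as JSON. send_rows: Moves the arm, as the interface text tells. Its arguments: {"type":"object","properties":{"plan":{"type":"array"},"squeeze":{"type":"number"}},"required":["plan"]}

```bash
ls; mkdir -p pics
python3 - <<'E'
from rig import status, viewer, job
import cv2,numpy as np
print(status.sense())
for n in("scene","top"):
    im=viewer.grab_frame(n); cv2.imwrite(f"pics/{n}0.png",im[:,:,::-1]); print(n,viewer.camera_params(n))
E
```

```text
pics
{'clock': 0.0, 'qpos': array([ 1.22458626e+00,  3.53626931e-01,  1.63412682e+00,  2.35026891e-05,
        1.15520837e+00, -2.38680431e-03]), 'qvel': array([-0.00045051, -0.00094993,  0.00038748, -0.00209888,  0.00085919,
       -0.00072336]), 'joint_efforts': array([ 1.01416259e-03, -6.05268645e+01, -3.42064297e+01, -7.04723746e-07,
        9.69446555e-03,  1.01163221e-05]), 'eef_pos': array([210.51599652, 588.0086774 , 252.57804321]), 'tcp_rot': array([-3.14156790e+00,  1.36941281e-03,  1.22696358e+00]), 'contact_force': array([-0.60031137,  1.30153256, -0.7952844 ]), 'wrist_torque': array([-0.02255017,  0.01404166,  0.01553442]), 'opening': 0.9995515309032226}
scene {'intrinsics': array([[495.85624613,   0.        , 321.03435722],
       [  0.        , 495.85624613, 206.12428683],
       [  0.        ,   0.        ,   1.        ]]), 'xyz': array([1060.12083571,  525.30425387,  886.85421224]), 'orientation': array([-2.43738382e+00, -2.17406735e-05,  2.40585675e+00])}
top {'intrinsics': array([[438.51467298,   0.        , 324.97612147],
       [  0.        , 438.51467298, 194.40490735],
       [  0.        ,   0.        ,   1.        ]]), 'xyz': array([ 477.13161924,    9.36491148, 1035.88874615]), 'orientation': array([-3.01887695,  0.00908288, -1.56113732])}
```

View pics/scene0.png

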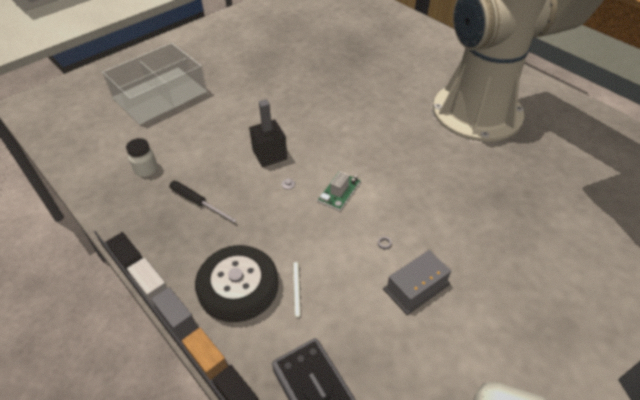

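View pics/top0.png

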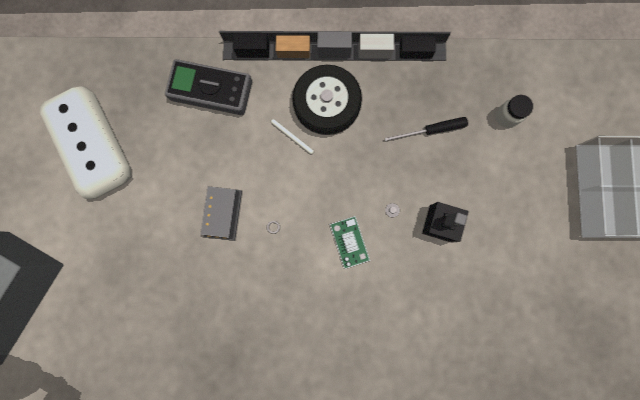

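```bash
cat > h.py <<'E'
import numpy as np,cv2
from scipy.spatial.transform import Rotation as R
from scipy.optimize import least_squares
from rig import status, viewer, job
def cam(n):
    c=viewer.camera_params(n); return c['intrinsics'],c['xyz'],R.from_euler('xyz',c['orientation']).as_matrix()
def proj(n,P):
    K,t,M=cam(n); q=(np.atleast_2d(P)-t)@M; q=q@K.T; return q[:,:2]/q[:,2:]
def back(n,uv,z):
    K,t,M=cam(n); uv=np.atleast_2d(uv); d=np.c_[uv,np.ones(len(uv))]@np.linalg.inv(K).T@M.T
    return t+d*((z-t[2])/d[:,2])[:,None]
def crop(im,c,w,h,s,name):
    x,y=int(c[0]-w/2),int(c[1]-h/2); x=max(x,0);y=max(y,0)
    cv2.imwrite(name,cv2.resize(im[y:y+h,x:x+w,::-1],None,fx=s,fy=s,interpolation=cv2.INTER_CUBIC)); print(name,x,y)
E
python3 - <<'E'
from h import *
import pickle
ims={};ms={}
for n in("scene","top"):
    ims[n]=viewer.grab_frame(n)
    for l in("board","pad","block","stand","probe"):
        for r in viewer.cut_out(l,n)[:2]:
            m=r['mask']; ys,xs=np.nonzero(m); print(n,l,round(r['p'],2),r['extent'],m.sum(),xs.mean().round(1),ys.mean().round(1)); ms.setdefault((n,l),m)
pickle.dump((ims,ms),open('d.pkl','wb'))
crop(ims['top'],(349,243),60,60,10,'pics/tb.png')
crop(ims['top'],(221,213),60,60,10,'pics/tk.png')
crop(ims['top'],(445,222),60,60,10,'pics/ts.png')
crop(ims['scene'],(340,190),60,60,10,'pics/sb.png')
crop(ims['scene'],(418,281),80,70,8,'pics/sk.png')
crop(ims['scene'],(268,132),60,80,7,'pics/ss.png')
print(status.sense()['clock'])
E
cd pics; python3 -c "
import cv2,numpy as np
a=[cv2.resize(cv2.imread(f),(400,400) if f!='sk.png' else (400,350)) for f in ['tb.png','sb.png','tk.png','sk.png']]
a[3]=cv2.copyMakeBorder(a[3],0,50,0,0,0)
"
```

```text
scene board 0.69 [318.5, 173.0, 45.0, 41.2] 1028 339.5 191.1
scene board 0.29 [292.9, 262.9, 7.6, 57.6] 288 297.0 289.9
scene pad 0.84 [317.7, 172.7, 41.7, 40.4] 926 339.7 191.5
scene block 0.84 [382.3, 250.7, 63.7, 62.3] 2484 418.1 282.1
scene block 0.22 [169.4, 181.7, 64.6, 38.5] 444 192.0 196.0
scene stand 0.79 [249.0, 122.1, 40.6, 43.0] 1173 268.9 144.7
scene stand 0.48 [383.3, 251.9, 66.9, 66.0] 2551 418.0 282.3
scene probe 0.64 [281.0, 181.1, 13.9, 11.9] 95 288.0 184.1
scene probe 0.59 [262.2, 101.7, 13.5, 34.2] 361 265.8 118.3
top board 0.95 [330.6, 215.6, 36.9, 52.7] 1273 349.0 242.1
top pad 0.95 [331.3, 214.5, 36.7, 56.6] 1331 349.0 242.1
top block 0.88 [200.9, 184.8, 41.3, 51.9] 1746 220.5 213.1
top stand 0.95 [417.9, 201.8, 48.3, 38.5] 1045 441.2 222.7
top probe 0.73 [440.5, 211.1, 26.5, 18.3] 329 452.8 220.1
pics/tb.png 319 213
pics/tk.png 191 183
pics/ts.png 415 192
pics/sb.png 310 160
pics/sk.png 378 246
pics/ss.png 238 92
0.7
```

View pics/tb.png

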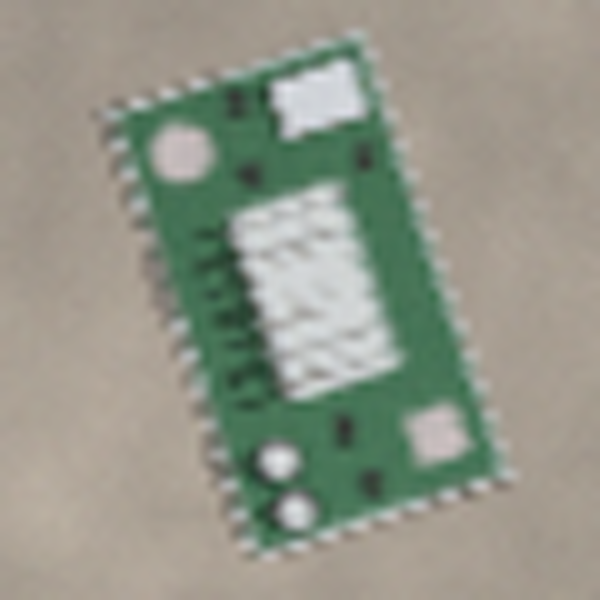

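View pics/tk.png

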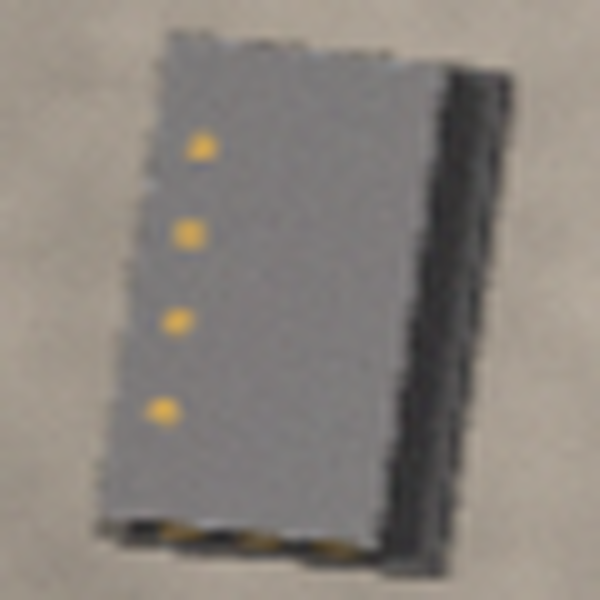

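View pics/ts.png

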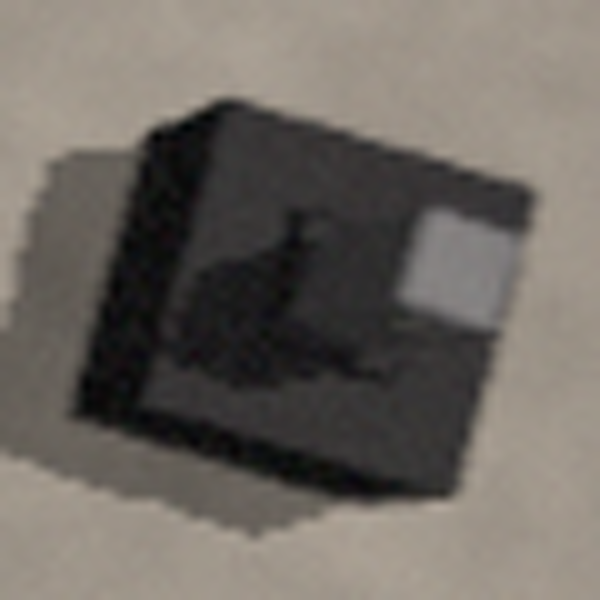

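View pics/sb.png

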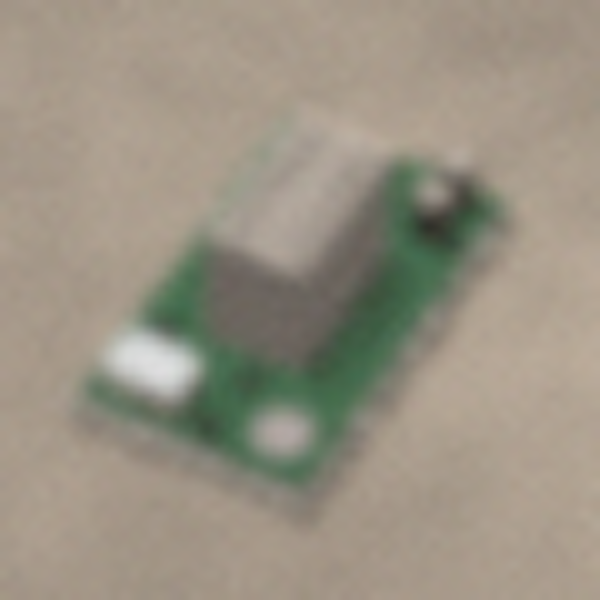

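View pics/sk.png

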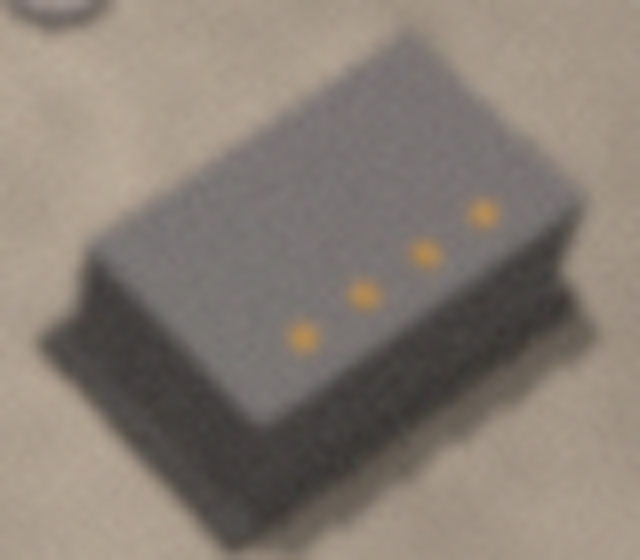

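View pics/ss.png

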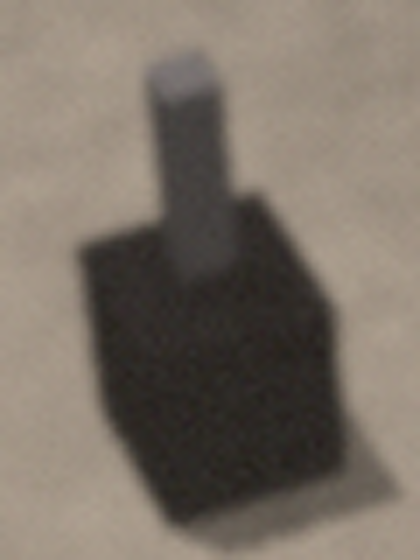

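```bash
cat >> h.py <<'E'
from scipy.ndimage import map_coordinates
def rect(a,b,z): return np.array([[a,b,z],[-a,b,z],[-a,-b,z],[a,-b,z]],float)
def place(p,L): c,s=np.cos(p[2]),np.sin(p[2]); L=np.asarray(L,float); return np.c_[p[0]+c*L[:,0]-s*L[:,1],p[1]+s*L[:,0]+c*L[:,1],L[:,2]]
def edges(img,n,p,segs,w=3,sig=1.0,show=False):
    """segs: list of (A,B) local pts; returns list of (local pts, residual dirs, offsets)"""
    g=cv2.GaussianBlur(img.astype(np.float32),(0,0),sig); out=[]
    for A,B in segs:
        t=np.linspace(.12,.88,25)[:,None]; L=A*(1-t)+B*t
        uv=proj(n,place(p,L)); d=uv[-1]-uv[0]; d/=np.linalg.norm(d); nn=np.array([-d[1],d[0]])
        s=np.arange(-w-1,w+1.01,.25)
        P=uv[:,None]+s[None,:,None]*nn
        prof=np.stack([map_coordinates(g[:,:,k],[P[...,1],P[...,0]],order=1) for k in range(3)],-1).mean(0) # averaged along edge
        gr=np.linalg.norm(np.gradient(prof,.25,axis=0),axis=-1)
        i=1+np.argmax(gr[1:-1]); den=gr[i-1]-2*gr[i]+gr[i+1]; o=s[i]+(.25*.5*(gr[i-1]-gr[i+1])/den if den else 0)
        out.append((L.mean(0),nn,o,gr[i]))
    return out
def fit(obs,p,segs,w=3,it=6,verbose=True):
    """obs: list of (img,cam,segs)"""
    p=np.array(p,float)
    for k in range(it):
        T=[]
        for img,n,sg in obs:
            g=edges(img,n,p,sg,w if k<3 else 1.5)
            # per-end offsets: split each seg in two halves for yaw
            for A,B in sg:
                for a,b in((A,(A+B)/2),((A+B)/2,B)):
                    L,nn,o,q=edges(img,n,p,[(a,b)],w if k<3 else 1.5)[0]
                    T.append((n,L,nn,proj(n,place(p,[L]))[0]@nn+o))
        f=lambda x:[proj(n,place(x,[L]))[0]@nn-v for n,L,nn,v in T]
        r=least_squares(f,p,loss='soft_l1',f_scale=.5,x_scale=[1,1,.01]); p=r.x
    if verbose: print('pose',p.round(3),'res',np.array(f(p)).round(2))
    return p
def quad(Q): return [(Q[i],Q[(i+1)%4]) for i in range(4)]
E
cat > f1.py <<'E'
from h import *
import pickle
ims,ms=pickle.load(open('d.pkl','rb'))
def init(c,o,s,n,z):
    w=back(n,(np.array(c)+.5)/s-.5+o,z)
    # corners order: (+x+y),(+x-y),(-x-y),(-x+y)
    d=(w[0]+w[1]-w[2]-w[3]); return np.r_[w.mean(0)[:2],np.arctan2(d[1],d[0])]
b0=init([(110,115),(362,38),(510,472),(255,552)],(319,213),10,'top',8)
k0=init([(170,35),(447,65),(375,545),(100,520)],(191,183),10,'top',53)
print('init',b0,k0)
B=quad(rect(55,32,8)); K=quad(rect(55,32,53))
for nm,p0,S in(('board',b0,B),('block',k0,K)):
    for c in(['top'],['scene'],['top','scene']):
        print(nm,c); fit([(ims[x],x,S) for x in c],p0,S)
s0=init([(232,100),(535,192),(458,495),(140,410)],(415,192),10,'top',80)
print('stand',s0); S=quad(rect(35,35,80))
fit([(ims['top'],'top',S)],s0,S);fit([(ims['scene'],'scene',S)],s0,S)
h0=s0.copy();Hh=quad(rect(11,11,168))
print(proj('top',place(s0,rect(11,11,168))))
fit([(ims['top'],'top',Hh)],h0,Hh,w=2);fit([(ims['scene'],'scene',Hh)],h0,Hh,w=2)
E
python3 f1.py
```

```text
init [ 4.92972127e+02 -3.81419348e+01  3.29609993e-01] [ 5.57381103e+02  2.60377428e+02 -1.06907496e-01]
board ['top']
pose [ 4.93039e+02 -3.81800e+01  3.77000e-01] res [1.29 0.37 1.13 0.53 1.75 0.35 2.95 0.49]
board ['scene']Traceback (most recent call last):
  File "f1.py", line 14, in <module>
    print(nm,c); fit([(ims[x],x,S) for x in c],p0,S)
                 ~~~^^^^^^^^^^^^^^^^^^^^^^^^^^^^^^^^
  File "h.py", line 44, in fit
    r=least_squares(f,p,loss='soft_l1',f_scale=.5,x_scale=[1,1,.01]); p=r.x
    return func(*args, **kwargs)
    result = trf(vector_fun.fun, vector_fun.jac, x0, f0, J0, lb, ub, ftol, xtol,
                 gtol, max_nfev, x_scale, loss_function, tr_solver,
                 tr_options.copy(), verbose, callback=callback_wrapped)
    return trf_no_bounds(
        fun, jac, x0, f0, J0, ftol, xtol, gtol, max_nfev, x_scale,
        loss_function, tr_solver, tr_options, verbose, callback=callback)
    f_new = fun(x_new)
    self._update_fun()
    ~~~~~~~~~~~~~~~~^^
    self.f = self.fun_wrapped(xp_copy(self.x))
             ~~~~~~~~~~~~~~~~^^^^^^^^^^^^^^^^^
    return np.atleast_1d(self.fun(x))
                         ~~~~~~~~^^^
    return self.f(x, *self.args, **self.kwargs)
           ~~~~~~^^^^^^^^^^^^^^^^^^^^^^^^^^^^^^
  File "h.py", line 43, in <lambda>
    f=lambda x:[proj(n,place(x,[L]))[0]@nn-v for n,L,nn,v in T]
                ~~~~^^^^^^^^^^^^^^^^
  File "h.py", line 8, in proj
    K,t,M=cam(n); q=(np.atleast_2d(P)-t)@M; q=q@K.T; return q[:,:2]/q[:,2:]
          ~~~^^^
  File "h.py", line 6, in cam
    c=viewer.camera_params(n); return c['intrinsics'],c['xyz'],R.from_euler('xyz',c['orientation']).as_matrix()
ValueError: time passes only in moves, steps and waits
```

```bash
python3 - <<'E'
import re
s=open('h.py').read()
s=s.replace("def cam(n):\n","_C={}\ndef cam(n):\n    if n not in _C: _C[n]=_cam(n)\n    return _C[n]\ndef _cam(n):\n")
open('h.py','w').write(s)
E
python3 f1.py
cat > ov.py <<'E'
from h import *
def overlay(img,n,polys,c,w,h,s,name):
    x,y=max(int(c[0]-w/2),0),max(int(c[1]-h/2),0)
    im=cv2.resize(np.ascontiguousarray(img[y:y+h,x:x+w,::-1]),None,fx=s,fy=s,interpolation=cv2.INTER_CUBIC)
    for P,col in polys:
        q=((proj(n,P)-[x,y]+.5)*s-.5); cv2.polylines(im,[np.round(q).astype(int)],True,col,1)
    return im
E
python3 - <<'E'
from ov import *; import pickle
ims,ms=pickle.load(open('d.pkl','rb'))
b=[493.0,-38.2,.33];k=[557.4,260.4,-.14]
cir=lambda x,y,z,r:np.array([[x+r*np.cos(a),y+r*np.sin(a),z] for a in np.linspace(0,6.2,20)])
R_,Y=(0,0,255),(0,255,255)
bp=[(place(b,rect(55,32,8)),R_),(place(b,cir(40,18,8,7)),Y),(place(b,rect(22,13,44)),Y),(place(b,rect(55,32,0)),(255,0,0))]
kp=[(place(k,rect(55,32,53)),R_),(place(k,rect(60,37,8)),Y)]
a=np.hstack([overlay(ims['top'],'top',bp,(349,243),60,60,6.5,0),overlay(ims['top'],'top',kp,(221,213),60,60,6.5,0)])
cv2.imwrite('pics/o1.png',a)
a=np.hstack([overlay(ims['scene'],'scene',bp,(340,190),70,70,5.7,0),overlay(ims['scene'],'scene',kp,(418,281),70,70,5.7,0)])
cv2.imwrite('pics/o2.png',a)
E
```

```text
init [ 4.92972127e+02 -3.81419348e+01  3.29609993e-01] [ 5.57381103e+02  2.60377428e+02 -1.06907496e-01]
board ['top']
pose [ 4.93039e+02 -3.81800e+01  3.77000e-01] res [1.29 0.37 1.13 0.53 1.75 0.35 2.95 0.49]
board ['scene']
pose [ 4.90472e+02 -3.95950e+01  3.48000e-01] res [ 0.13  0.47  0.41 -1.11  0.08  0.69  0.12 -0.27]
board ['top', 'scene']
pose [ 4.91125e+02 -3.92100e+01  3.29000e-01] res [ 0.83  0.8   1.89  1.9   1.38  1.04  1.79 -0.    0.    0.85  0.09 -1.26
 -0.07  0.88  0.26  0.08]
block ['top']
pose [ 5.54671e+02  2.61036e+02 -1.05000e-01] res [-0.12 -0.07 -1.48 -1.12 -0.07 -0.13 -1.61 -1.63]
block ['scene']
pose [ 5.56585e+02  2.60416e+02 -1.05000e-01] res [ 0.    0.14 -0.09 -0.02  0.11  0.04  0.05 -0.16]
block ['top', 'scene']
pose [ 5.56514e+02  2.60612e+02 -1.05000e-01] res [-0.23 -0.15 -2.46 -1.96  0.03  0.01 -0.77 -0.81  0.12  0.24 -0.05  0.02
  0.03 -0.05  0.01 -0.2 ]
stand [ 5.38091856e+02 -2.50333529e+02 -2.90472385e-01]
pose [ 5.35054e+02 -2.49170e+02 -3.16000e-01] res [-0.23 -0.18 -1.9  -1.15 -0.15 -0.25 -1.96 -1.47]
pose [ 5.39866e+02 -2.52756e+02 -3.73000e-01] res [ 0.4  -0.3  -1.82 -0.66 -0.4   0.56 -0.51 -2.53]
[[456.79625225 211.72774089]
 [453.88341815 222.35148607]
 [464.69195396 225.64635889]
 [467.57675564 215.00098012]]
pose [ 5.38328e+02 -2.51019e+02 -3.03000e-01] res [ 0.09 -0.11  0.54  0.47 -0.13  0.11  0.55  0.47]
pose [ 5.38591e+02 -2.50950e+02 -3.18000e-01] res [ 0.15  0.24 -0.34 -0.63 -0.06  0.82 -0.22 -1.28]
```

View pics/o1.png

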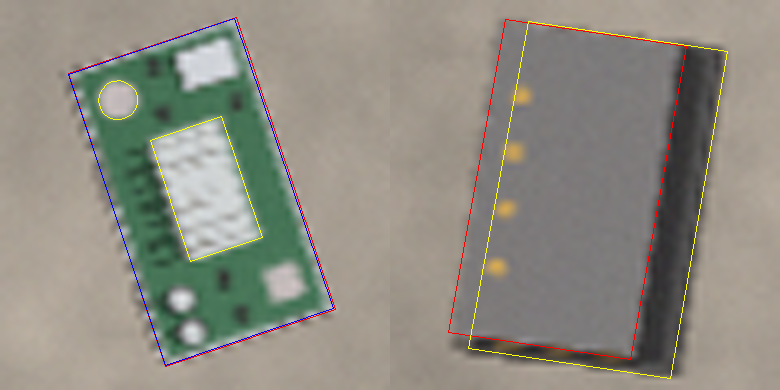

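View pics/o2.png

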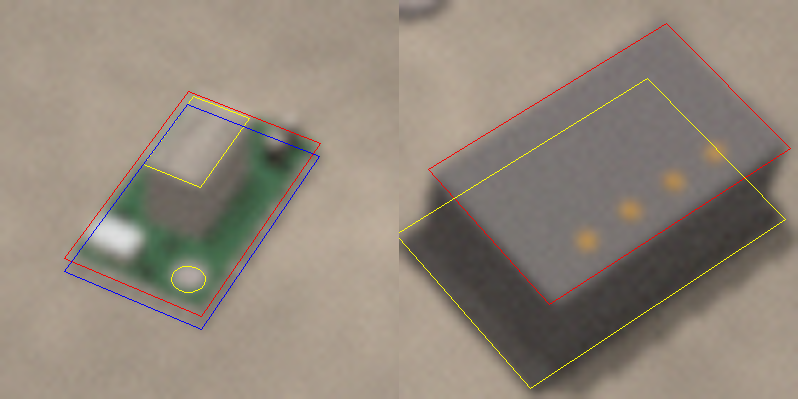

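Run:
```python
from ov import *; import pickle
ims,ms=pickle.load(open('d.pkl','rb'))
K=quad(rect(55,32,53)); 
fit([(ims['top'],'top',K)],[557,260.4,-.106],K,w=.8)
fit([(ims['scene'],'scene',K)],[557,260.4,-.106],K,w=.8)
F=quad(rect(60,37,8));
Hs=quad(rect(22,13,44))
fit([(ims['top'],'top',Hs)],[493,-38.2,.33],Hs,w=1)
B=quad(rect(55,32,8))
fit([(ims['top'],'top',B)],[493,-38.2,.33],B,w=1)
# pads by centroid of colour
im=ims['top'].astype(int)
for L in([40,18,8],[-40,-18,8]):
    u=proj('top',place([493,-38.2,.33],[L]))[0]; x,y=np.round(u).astype(int)
    w=im[y-6:y+7,x-6:x+7]; yy,xx=np.mgrid[y-6:y+7,x-6:x+7]
    m=((w[...,0]-w[...,1]+60).clip(0,70))*(np.hypot(xx-u[0],yy-u[1])<5.2)
    c=np.array([(m*xx).sum(),(m*yy).sum()])/m.sum(); print(u,c,back('top',c,8))
G=((im[...,1]-im[...,0])>15).astype(np.uint8); G[:,:300]=0;G[:,400:]=0;G[:200]=0;G[290:]=0
c,_=cv2.findContours(G,0,2); c=max(c,key=cv2.contourArea); r=cv2.minAreaRect(c); bx=back('top',cv2.boxPoints(r),8); print(r,bx.mean(0),np.linalg.norm(np.diff(bx,axis=0),axis=1),np.arctan2(*(np.diff(bx[:,:2],axis=0)[:,::-1].T)))
b=[493.0,-38.2,.33];k=[557.,260.4,-.106]; h=[538.3,-251,-.31]
R_,Y=(0,0,255),(0,255,255)
kp=[(place(k,rect(55,32,53)),R_),(place(k,rect(60,37,8)),Y)]
hp=[(place(h,rect(35,35,80)),R_),(place(h,rect(11,11,168)),Y),(place(h,rect(35,35,0)),R_)]
cv2.imwrite('pics/o3.png',np.hstack([overlay(ims['top'],'top',kp,(221,213),60,60,6.5,0),overlay(ims['top'],'top',hp,(445,222),60,60,6.5,0)]))
cv2.imwrite('pics/o4.png',np.hstack([overlay(ims['scene'],'scene',kp,(418,281),70,70,5.7,0),overlay(ims['scene'],'scene',hp,(268,132),70,70,5.7,0)]))
```

```text
pose [ 5.54671e+02  2.61035e+02 -1.05000e-01] res [-0.12 -0.07 -1.48 -1.12 -0.07 -0.13 -1.61 -1.63]
pose [ 5.56585e+02  2.60416e+02 -1.05000e-01] res [ 0.    0.14 -0.09 -0.02  0.11  0.04  0.05 -0.16]
pose [ 4.92947e+02 -3.74940e+01  3.35000e-01] res [ 0.02 -0.03 -0.24 -0.09  0.   -0.01 -0.15 -0.17]
pose [ 4.93301e+02 -3.76970e+01  2.80000e-01] res [0.45 1.62 0.33 1.02 0.49 1.24 0.33 1.34]
[336.67705532 227.94132244] [336.5051172  227.90326841] [[525.09405858  -7.80683513   8.        ]]
[362.35928348 255.82417001] [362.44337017 255.81733425] [[461.00870139 -68.38542526   8.        ]]
((349.3500061035156, 242.0500030517578), (45.853023529052734, 25.298219680786133), 71.56504821777344) [492.79532275 -37.85229254   8.        ] [ 59.35811389 106.1419644   58.62824539] [-1.24020471 -2.81817045  1.89828657]
```

View pics/o3.png

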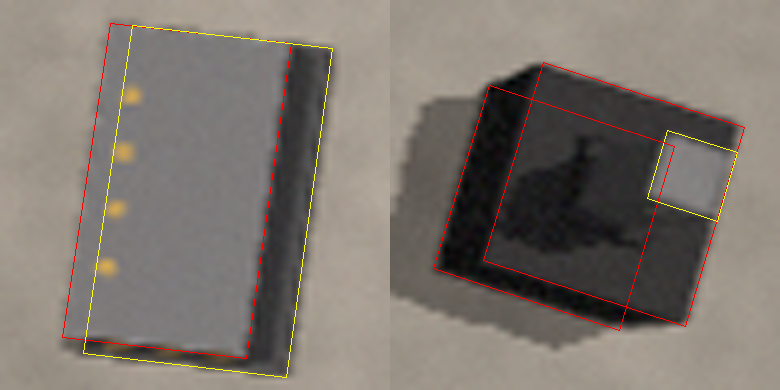

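View pics/o4.png

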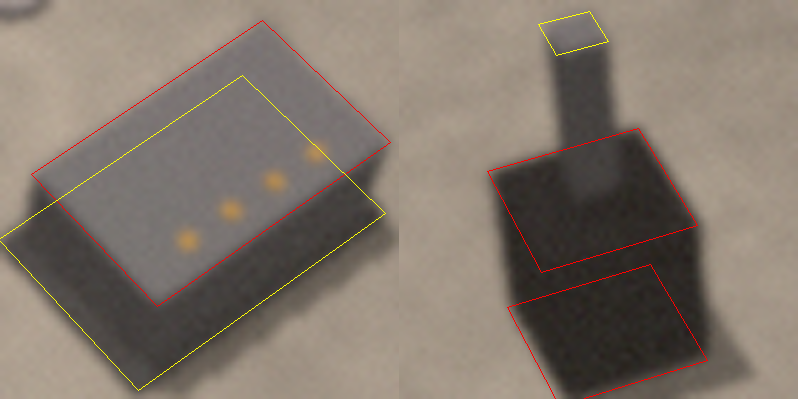

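```bash
cat > g.py <<'E'
from h import *
import sys
def go(x,y,z,yaw):
    s=status.sense(); p=s['eef_pos']; M=R.from_euler('xyz',s['tcp_rot'])
    T=R.from_euler('xyz',[np.pi,0,yaw])
    print('t',round(s['clock'],2),'pos',p.round(1),'rpy',s['tcp_rot'].round(4),'F',s['contact_force'].round(1),'M',s['wrist_torque'].round(2),'open',round(s['opening'],3))
    print('shift m',((M.inv().apply(np.array([x,y,z])-p))/1000).round(4).tolist(),'rot',(M.inv()*T).as_rotvec().round(4).tolist(), 'q',s['qpos'].round(2))
if __name__=='__main__': go(*map(float,sys.argv[1:5]))
E
python3 g.py 493 -38.1 180 1.904
```

```text
t 0.7 pos [210.7 588.4 253.3] rpy [-3.1416  0.      1.227 ] F [-0.8 -0.2 -0.2] M [-0.05 -0.02  0.03] open 1.002
shift m [-0.4947, 0.477, 0.0733] rot [-0.0, -0.0, -0.677] q [ 1.22  0.35  1.63  0.    1.16 -0.  ]
```

Request:
send_rows(plan=[[[-0.025,0.024,0],[0,0,-0.12],1],[[-0.053,0.051,0],[0,0,-0.24],1],[[-0.081,0.078,0.0],[0,0,-0.36],1],[[-0.109,0.105,0.0],[0,0,-0.48],1],[[-0.137,0.132,0.0],[0,0,-0.6],1]])

```text
clock: 1.12
eef_pos: [289.0, 413.4, 253.3]
tcp_rot: [3.141, -0.0, 1.833]
contact_force: [0.1, -0.5, -0.4]
opening: 1.002
```

```bash
python3 g.py 493 -38.1 180 1.904
```

```text
t 1.12 pos [289.  413.4 253.3] rpy [ 3.1413e+00 -1.0000e-04  1.8334e+00] F [ 0.1 -0.5 -0.4] M [ 0.   -0.01 -0.03] open 1.002
shift m [-0.489, 0.0797, 0.0733] rot [0.0003, -0.0001, -0.0706] q [ 0.96  0.16  1.89 -0.    1.09 -0.88]
```

Request:
send_rows(plan=[[[-0.04,0.007,0],[0,0,-0.07],1],[[-0.08,0.013,0],[0,0,-0.07],1],[[-0.12,0.019,0.0],[0,0,-0.07],1],[[-0.16,0.026,0.0],[0,0,-0.07],1],[[-0.2,0.032,0.0],[0,0,-0.07],1]])

```text
clock: 1.53
eef_pos: [372.3, 226.9, 253.7]
tcp_rot: [3.14, -0.0, 1.904]
contact_force: [1.5, 1.4, -0.7]
opening: 1.001
```

Request:
send_rows(plan=[[[-0.04,0.003,0],[0,0,0],1],[[-0.08,0.006,0],[0,0,0],1],[[-0.12,0.009,0.0],[0,0,0],1],[[-0.16,0.012,0.0],[0,0,0],1],[[-0.2,0.015,0.0],[0,0,0],1]])

```text
clock: 1.95
eef_pos: [452.3, 40.7, 254.0]
tcp_rot: [3.139, -0.0, 1.904]
contact_force: [0.6, 1.3, -0.1]
opening: 0.996
```

```bash
python3 g.py 493 -38.1 120 1.904
```

```text
t 1.95 pos [452.3  40.7 254. ] rpy [ 3.1394e+00 -1.0000e-04  1.9036e+00] F [ 0.6  1.3 -0.1] M [ 0.06 -0.04 -0.05] open 0.996
shift m [-0.0878, 0.0124, 0.134] rot [0.0022, -0.0001, -0.0004] q [ 0.09  0.08  1.98  0.    1.08 -1.82]
```

Request:
send_rows(plan=[[[-0.03,0.004,0.02],[0.002,0,0],1],[[-0.06,0.008,0.05],[0.002,0,0],1],[[-0.088,0.0124,0.08],[0.002,0,0],1],[[-0.088,0.0124,0.115],[0.002,0,0],1],[[-0.088,0.0124,0.134],[0.002,0,0],1]])

```text
clock: 2.37
eef_pos: [492.4, -39.8, 117.1]
tcp_rot: [-3.14, -0.001, 1.901]
contact_force: [-1.8, 0.1, -1.0]
opening: 1.002
```

```bash
python3 g.py 493 -38.1 38 1.904
python3 - <<'E'
from h import *
for n,c in(("top",(349,243)),("scene",(340,170))):
    crop(viewer.grab_frame(n),c,130,110,6,f'pics/a_{n}.png')
E
```

```text
t 2.37 pos [492.4 -39.8 117.1] rpy [-3.1398e+00 -9.0000e-04  1.9010e+00] F [-1.8  0.1 -1. ] M [-0.04  0.07  0.05] open 1.002
shift m [0.0013, 0.0013, 0.0791] rot [-0.0018, -0.0009, -0.003] q [-0.08  0.34  2.02  0.    0.78 -1.98]
pics/a_top.png 284 188
pics/a_scene.png 275 115
```

View pics/a_scene.png

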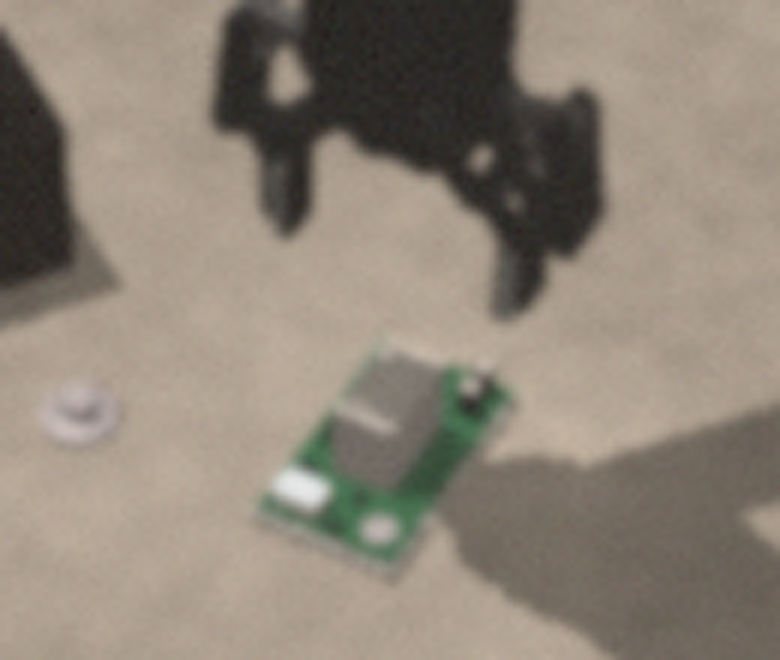

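View pics/a_top.png

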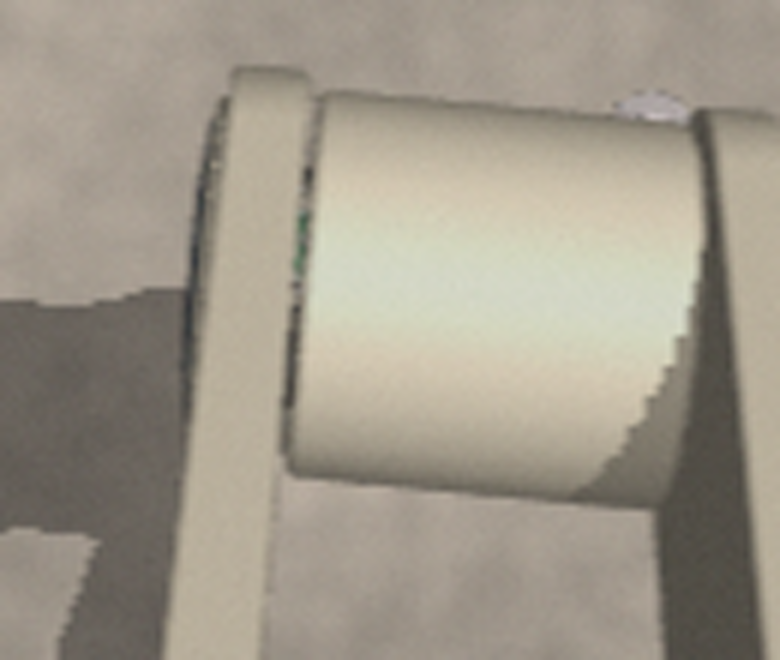

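Request:
send_rows(plan=[[[0.0013,0.0013,0.025],[-0.002,-0.001,-0.003],1],[[0.0013,0.0013,0.05],[-0.002,-0.001,-0.003],1],[[0.0013,0.0013,0.07],[-0.002,-0.001,-0.003],1],[[0.0013,0.0013,0.079],[-0.002,-0.001,-0.003],1],[[0.0013,0.0013,0.079],[-0.002,-0.001,-0.003],1]])

```text
clock: 2.88
eef_pos: [490.8, -36.5, 37.7]
tcp_rot: [-3.137, -0.002, 1.906]
contact_force: [-0.4, 0.2, 1.4]
opening: 0.999
```

```bash
python3 g.py 493 -38.1 38 1.904
```

```text
t 2.88 pos [490.8 -36.5  37.7] rpy [-3.1368e+00 -2.2000e-03  1.9062e+00] F [-0.4  0.2  1.4] M [-0.   -0.02 -0.05] open 0.999
shift m [-0.0022, 0.0016, -0.0003] rot [-0.0048, -0.0022, 0.0022] q [-0.08  0.48  2.06  0.    0.61 -1.98]
```

Request:
send_rows(plan=[[[-0.0022,0.0016,0],[-0.005,-0.002,0.002],1],[[-0.0022,0.0016,0],[-0.005,-0.002,0.002],1],[[-0.0022,0.0016,0],[-0.005,-0.002,0.002],1],[[-0.0022,0.0016,0],[-0.005,-0.002,0.002],1],[[-0.0022,0.0016,0],[-0.005,-0.002,0.002],1]])

```text
clock: 3.3
eef_pos: [493.6, -38.2, 38.5]
tcp_rot: [3.14, 0.0, 1.904]
contact_force: [0.5, 0.6, -0.2]
opening: 0.998
```

```bash
python3 g.py 493 -38.1 38 1.904
```

```text
t 3.3 pos [493.6 -38.2  38.5] rpy [3.1401e+00 4.0000e-04 1.9042e+00] F [ 0.5  0.6 -0.2] M [ 0.06 -0.02  0.03] open 0.998
shift m [0.0002, -0.0005, 0.0005] rot [0.0015, 0.0004, 0.0002] q [-0.08  0.48  2.06  0.    0.61 -1.98]
```

Request:
send_rows(plan=[[[0,0,0],[0.0015,0,0],0.3],[[0,0,0],[0.0015,0,0],-0.1],[[0,0,0],[0.0015,0,0],-0.3],[[0,0,0],[0.0015,0,0],-0.6],[[0,0,0],[0.0015,0,0],-1]], squeeze=50)

```text
clock: 3.72
eef_pos: [493.6, -38.2, 38.6]
tcp_rot: [-3.142, 0.0, 1.904]
contact_force: [-2.4, 5.6, 19.5]
opening: 0.296
```

Request:
send_rows(plan=[[[0,0,0],[0,0,0],-1],[[0,0,0],[0,0,0],-1],[[0,0,0],[0,0,0],-1],[[0,0,0],[0,0,0],-1],[[0,0,0],[0,0,0],-1]])

```text
clock: 4.13
eef_pos: [493.7, -38.2, 38.7]
tcp_rot: [3.142, 0.0, 1.904]
contact_force: [-0.8, 0.5, 5.6]
opening: 0.296
```

```bash
python3 g.py 493 -38.1 38 1.904
```

```text
t 4.13 pos [493.7 -38.2  38.7] rpy [3.1416e+00 4.0000e-04 1.9041e+00] F [-0.8  0.5  5.6] M [ 0.08  0.17 -0.04] open 0.296
shift m [0.0003, -0.0006, 0.0007] rot [0.0, 0.0004, 0.0001] q [-0.08  0.48  2.06 -0.    0.61 -1.98]
```

Request:
send_rows(plan=[[[0,0,-0.01],[0,0,0],-1],[[0,0,-0.03],[0,0,0],-1],[[0,0,-0.055],[0,0,0],-1],[[0,0,-0.08],[0,0,0],-1],[[0,0,-0.1],[0,0,0],-1]])

```text
clock: 4.55
eef_pos: [493.5, -38.2, 140.5]
tcp_rot: [3.141, 0.0, 1.904]
contact_force: [0.2, -0.1, -3.3]
opening: 0.294
```

```bash
python3 g.py 557 260.4 140 1.466
python3 - <<'E'
from h import *
for n,c in(("scene",(340,170)),):
    crop(viewer.grab_frame(n),c,130,110,6,f'pics/b_{n}.png')
E
```

```text
t 4.55 pos [493.5 -38.2 140.5] rpy [3.1414e+00 5.0000e-04 1.9040e+00] F [ 0.2 -0.1 -3.3] M [ 0.06 -0.07  0.01] open 0.294
shift m [0.2614, 0.1577, 0.0004] rot [0.0003, 0.0004, 0.438] q [-0.08  0.3   2.01 -0.    0.83 -1.98]
pics/b_scene.png 275 115
```

View pics/b_scene.png

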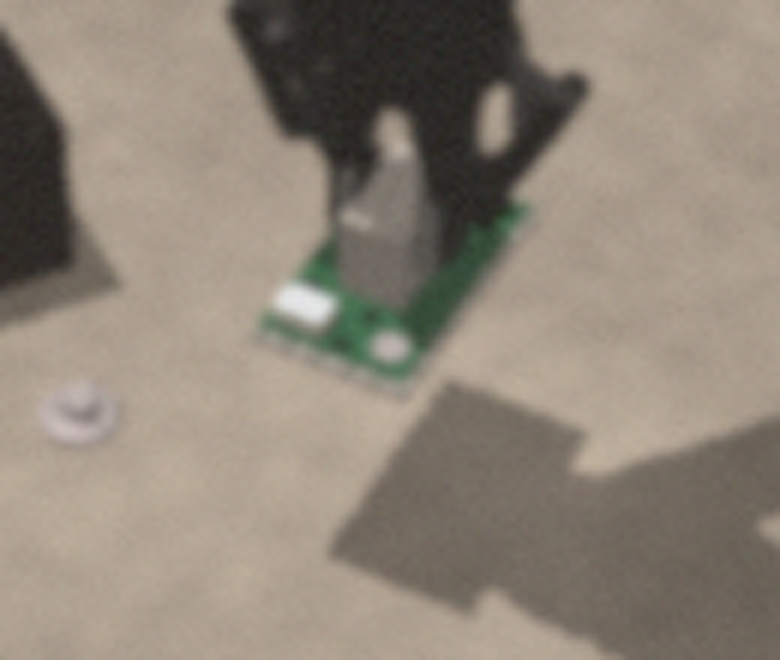

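Request:
send_rows(plan=[[[0.03,0.018,0],[0,0,0.05],-1],[[0.06,0.036,0],[0,0,0.11],-1],[[0.095,0.057,0],[0,0,0.17],-1],[[0.13,0.078,0],[0,0,0.23],-1],[[0.165,0.099,0],[0,0,0.29],-1]])

```text
clock: 5.02
eef_pos: [534.6, 151.6, 143.5]
tcp_rot: [3.137, 0.001, 1.611]
contact_force: [1.4, -1.1, -3.1]
opening: 0.295
```

```bash
python3 g.py 557.6 260.4 140 1.466
```

```text
t 5.02 pos [534.6 151.6 143.5] rpy [3.1372e+00 1.2000e-03 1.6106e+00] F [ 1.4 -1.1 -3.1] M [-0.02 -0.08  0.02] open 0.295
shift m [0.1078, 0.0273, 0.0035] rot [0.0045, 0.0008, 0.1446] q [ 0.27  0.38  1.88 -0.    0.88 -1.33]
```

Request:
send_rows(plan=[[[0.03,0.008,0.001],[0.004,0.001,0.05],-1],[[0.06,0.015,0.002],[0.004,0.001,0.09],-1],[[0.085,0.022,0.003],[0.004,0.001,0.12],-1],[[0.102,0.026,0.003],[0.004,0.001,0.145],-1],[[0.1078,0.0273,0.0035],[0.004,0.001,0.1446],-1]])

```text
clock: 5.43
eef_pos: [557.7, 263.0, 139.6]
tcp_rot: [3.141, -0.001, 1.467]
contact_force: [-0.4, -0.1, -3.3]
opening: 0.296
```

```bash
python3 g.py 557.6 260.4 110 1.466
```

```text
t 5.43 pos [557.7 263.  139.6] rpy [ 3.1412e+00 -8.0000e-04  1.4666e+00] F [-0.4 -0.1 -3.3] M [ 0.06 -0.05 -0.01] open 0.296
shift m [-0.0026, 0.0001, 0.0295] rot [0.0004, -0.0008, 0.0006] q [ 0.44  0.46  1.75  0.    0.93 -1.03]
```

Request:
send_rows(plan=[[[-0.0026,0,0.01],[0,-0.001,0],-1],[[-0.0026,0,0.02],[0,-0.001,0],-1],[[-0.0026,0,0.0295],[0,-0.001,0],-1],[[-0.0026,0,0.0295],[0,-0.001,0],-1],[[-0.0026,0,0.0295],[0,-0.001,0],-1]])

```text
clock: 5.85
eef_pos: [556.6, 259.0, 108.8]
tcp_rot: [-3.14, 0.002, 1.466]
contact_force: [0.0, -0.1, -3.6]
opening: 0.293
```

```bash
python3 g.py 557.6 260.4 110 1.466
python3 - <<'E'
from ov import *
import pickle
ims={n:viewer.grab_frame(n) for n in("scene","top")}
pickle.dump(ims,open('c.pkl','wb'))
zb=status.sense()['eef_pos'][2]-38.6
b=[557,260.4,-.105]
cir=lambda x,y,z,r:np.array([[x+r*np.cos(a),y+r*np.sin(a),z] for a in np.linspace(0,6.2,20)])
P=[(place(b,rect(55,32,zb+8)),(0,0,255)),(place(b,cir(40,18,zb+8,7)),(0,255,255)),(place(b,rect(55,32,53)),(255,0,0))]
cv2.imwrite('pics/c1.png',overlay(ims['scene'],'scene',P,(415,260),110,110,5.4,0))
cv2.imwrite('pics/c2.png',overlay(ims['top'],'top',P,(225,213),110,110,5.4,0))
E
```

```text
t 5.85 pos [556.6 259.  108.8] rpy [-3.1397e+00  1.7000e-03  1.4657e+00] F [ 0.  -0.1 -3.6] M [ 0.02  0.   -0.01] open 0.293
shift m [0.0015, 0.0009, -0.0012] rot [-0.0019, 0.0017, -0.0003] q [ 0.43  0.5   1.77 -0.    0.88 -1.03]
```

View pics/c1.png

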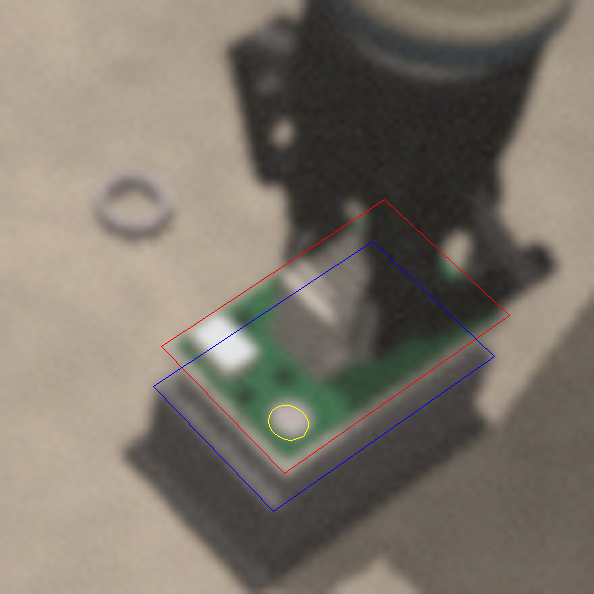

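View pics/c2.png

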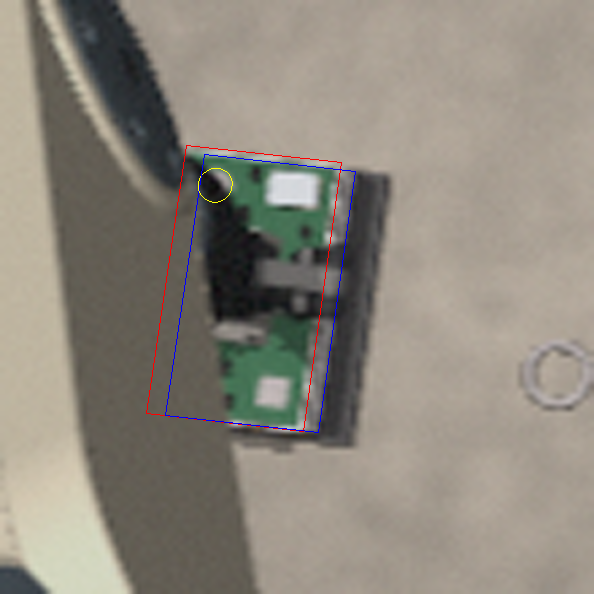

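Run:
```python
from h import *; import pickle
ims=pickle.load(open('c.pkl','rb')); old=pickle.load(open('d.pkl','rb'))[0]
def blob(img,n,u,r=5.5,it=4):
    im=img.astype(float); u=np.array(u,float)
    for _ in range(it):
        yy,xx=np.mgrid[int(u[1])-9:int(u[1])+10,int(u[0])-9:int(u[0])+10]
        w=im[yy,xx]; d=w[...,0]-w[...,1]; m=(d+45).clip(0,45)*(np.hypot(xx-u[0],yy-u[1])<r)  # green d<<0, pad d>0
        u=np.array([(m*xx).sum(),(m*yy).sum()])/m.sum()
    return u
# rest pose references in both cams
b=[493,-38.1,.333]
for n in('top','scene'):
    for L in([40,18,8],[-40,-18,8]):
        u=proj(n,place(b,[L]))[0]; v=blob(old[n],n,u,5.2); print('rest',n,L,u.round(2),v.round(2),back(n,v,8)[0].round(2), place(b,[L])[0].round(2))
zb=108.8-38.65
c=[557,260.4,-.105]
for n,L in(('scene',[40,18,zb+8]),('top',[-40,-18,zb+8])):
    u=proj(n,place(c,[L]))[0]; v=blob(ims[n],n,u,5.2); print('now',n,u.round(2),v.round(2),back(n,v,zb+8)[0].round(2), place(c,[L])[0].round(2))
```

```text
rest top [40, 18, 8] [336.59 227.98] [336.43 227.87] [525.17  -7.63   8.  ] [524.92  -8.01   8.  ]
rest top [-40, -18, 8] [362.36 255.78] [362.49 255.9 ] [460.82 -68.5    8.  ] [461.08 -68.19   8.  ]
rest scene [40, 18, 8] [337.65 203.53] [337.75 204.54] [526.9   -5.59   8.  ] [524.92  -8.01   8.  ]
rest scene [-40, -18, 8] [339.71 176.45] [339.67 176.5 ] [461.29 -68.12   8.  ] [461.08 -68.19   8.  ]
now scene [412.8  283.16] [413.36 282.16] [596.21 273.36  78.15] [598.67 274.11  78.15]
now top [220.46 229.81] [220.23 230.15] [514.58 247.17  78.15] [515.33 246.69  78.15]
```

Request:
send_rows(plan=[[[0.0015,0.001,0.003],[-0.002,0.0017,0],-1],[[0.0015,0.001,0.006],[-0.002,0.0017,0],-1],[[0.0015,0.001,0.009],[-0.002,0.0017,0],-1],[[0.0015,0.001,0.012],[-0.002,0.0017,0],-1],[[0.0015,0.001,0.012],[-0.002,0.0017,0],-1]])

```text
clock: 6.37
eef_pos: [558.3, 260.9, 97.3]
tcp_rot: [3.14, -0.001, 1.466]
contact_force: [-0.5, -0.9, -3.4]
opening: 0.294
```

Request:
send_rows(plan=[[[0,0,0],[0,0,0],-1],[[0,0,0],[0,0,0],-1],[[0,0,0],[0,0,0],-1],[[0,0,0],[0,0,0],-1],[[0,0,0],[0,0,0],-1]])

```text
clock: 6.78
eef_pos: [558.4, 261.0, 97.5]
tcp_rot: [3.14, -0.001, 1.466]
contact_force: [0.8, -0.8, -3.7]
opening: 0.298
```

```bash
python3 g.py 557.6 260.4 92 1.466
python3 - <<'E'
from ov import *
import pickle
ims={n:viewer.grab_frame(n) for n in("scene","top")}
pickle.dump(ims,open('c.pkl','wb'))
zb=status.sense()['eef_pos'][2]-38.6
b=[557,260.4,-.105]
cir=lambda x,y,z,r:np.array([[x+r*np.cos(a),y+r*np.sin(a),z] for a in np.linspace(0,6.2,20)])
P=[(place(b,rect(55,32,zb)),(0,0,255)),(place(b,cir(40,18,zb+8,7)),(0,255,255)),(place(b,rect(60,37,8)),(255,0,0))]
cv2.imwrite('pics/c3.png',overlay(ims['scene'],'scene',P,(415,280),80,80,9,0))
P=[(place(b,rect(55,32,zb+8)),(0,0,255)),(place(b,rect(60,37,8)),(255,0,0))]
cv2.imwrite('pics/c4.png',overlay(ims['top'],'top',P,(225,213),80,80,7.4,0))
E
```

```text
t 6.78 pos [558.4 261.   97.5] rpy [ 3.1399e+00 -1.0000e-03  1.4659e+00] F [ 0.8 -0.8 -3.7] M [ 0.02  0.01 -0.01] open 0.298
shift m [-0.0007, -0.0008, 0.0055] rot [0.0017, -0.001, -0.0001] q [ 0.43  0.52  1.77 -0.    0.85 -1.03]
```

View pics/c3.png

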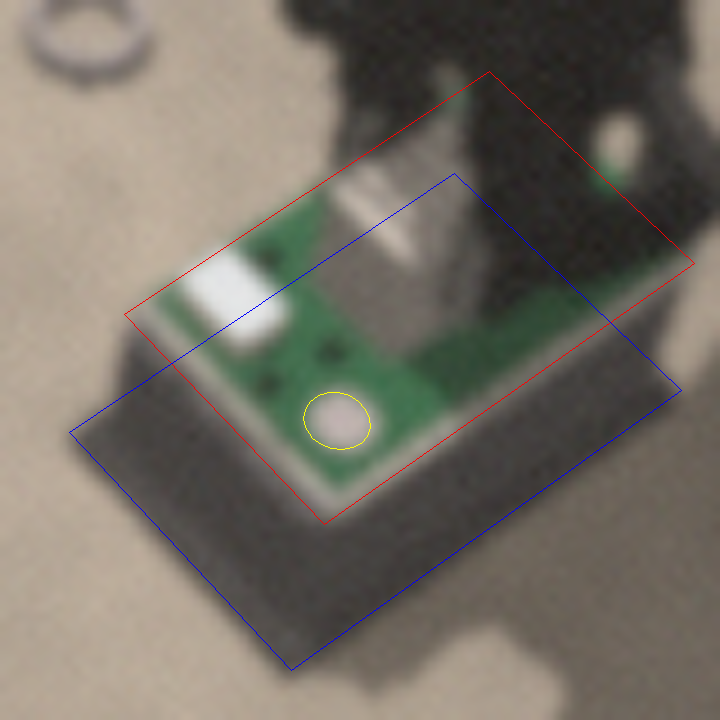

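View pics/c4.png

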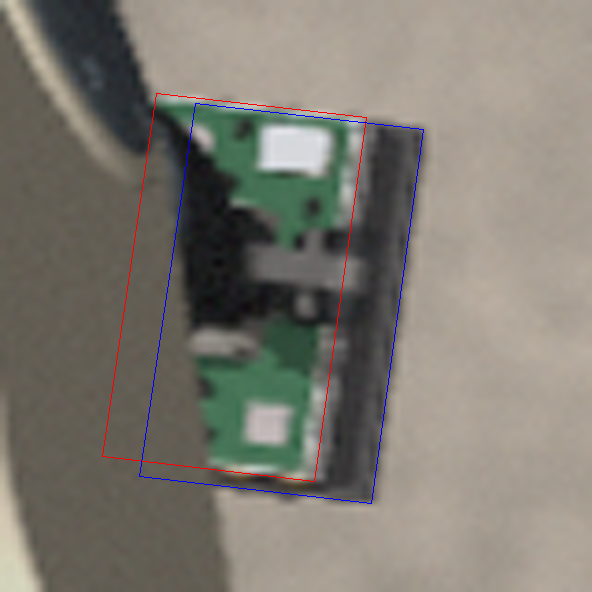

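```bash
cat > rel.py <<'E'
from h import *; import pickle
ims=pickle.load(open('c.pkl','rb')); old=pickle.load(open('d.pkl','rb'))[0]
zb=status.sense()['eef_pos'][2]-38.6
c=[557,260.4,-.105]
def ed(img,n,z,e,lo,hi,w=2):
    Q=rect(55,32,z); A,B={'+y':(Q[0],Q[1]),'-x':(Q[1],Q[2]),'-y':(Q[2],Q[3]),'+x':(Q[3],Q[0])}[e]
    A,B=A+(B-A)*lo,A+(B-A)*hi
    L,nn,o,q=edges(img,n,c,[(A,B)],w)[0]
    # mm per px along outward normal
    d=np.array({'+y':[0,1,0],'-y':[0,-1,0],'+x':[1,0,0],'-x':[-1,0,0]}[e])
    g=(proj(n,place(c,[L+d]))-proj(n,place(c,[L])))[0]@nn
    return round(o/g,2),round(q,1)
print('block scene',{e:ed(old['scene'],'scene',53,e,0,1) for e in('+x','+y','-x','-y')})
print('block top',{e:ed(old['top'],'top',53,e,0,1,1) for e in('+x','+y','-x','-y')})
for n in('scene','top'):
  for e,lo,hi in(('+x',.1,.5),('+x',.5,.9),('+x',0,1),('+y',.05,.35),('+y',.3,.7),('-y',.1,.35),('-y',.7,.95),('-x',.5,1)):
    print(n,e,lo,hi,'under',ed(ims[n],n,zb,e,lo,hi),'top',ed(ims[n],n,zb+8,e,lo,hi))
E
python3 rel.py
```

```text
block scene {'+x': (np.float64(-0.2), np.float32(24.5)), '+y': (np.float64(-0.07), np.float32(24.1)), '-x': (np.float64(0.46), np.float32(15.8)), '-y': (np.float64(-0.13), np.float32(19.0))}
block top {'+x': (np.float64(1.24), np.float32(21.3)), '+y': (np.float64(0.59), np.float32(15.2)), '-x': (np.float64(4.65), np.float32(41.2)), '-y': (np.float64(-0.15), np.float32(40.8))}
scene +x 0.1 0.5 under (np.float64(-0.61), np.float32(29.2)) top (np.float64(3.29), np.float32(29.2))
scene +x 0.5 0.9 under (np.float64(-0.1), np.float32(25.8)) top (np.float64(3.93), np.float32(25.6))
scene +x 0 1 under (np.float64(-0.45), np.float32(27.3)) top (np.float64(3.54), np.float32(26.6))
scene +y 0.05 0.35 under (np.float64(1.65), np.float32(37.1)) top (np.float64(4.42), np.float32(36.8))
scene +y 0.3 0.7 under (np.float64(-4.45), np.float32(23.2)) top (np.float64(-1.58), np.float32(23.0))
scene -y 0.1 0.35 under (np.float64(-2.21), np.float32(26.3)) top (np.float64(-5.18), np.float32(20.8))
scene -y 0.7 0.95 under (np.float64(-0.51), np.float32(9.2)) top (np.float64(-3.81), np.float32(11.1))
scene -
[... 185 characters left out ...]
.6))
top +x 0.5 0.9 under (np.float64(-1.18), np.float32(52.2)) top (np.float64(-2.05), np.float32(51.1))
top +x 0 1 under (np.float64(-0.64), np.float32(35.1)) top (np.float64(-1.56), np.float32(36.2))
top +y 0.05 0.35 under (np.float64(-6.99), np.float32(17.4)) top (np.float64(-6.86), np.float32(13.6))
top +y 0.3 0.7 under (np.float64(-7.2), np.float32(3.3)) top (np.float64(-7.57), np.float32(0.6))
top -y 0.1 0.35 under (np.float64(0.62), np.float32(37.2)) top (np.float64(2.47), np.float32(36.9))
top -y 0.7 0.95 under (np.float64(0.71), np.float32(43.4)) top (np.float64(2.54), np.float32(43.8))
top -x 0.5 1 under (np.float64(5.91), np.float32(45.5)) top (np.float64(5.91), np.float32(45.0))
```

Run:
```python
from ov import *; import pickle
ims=pickle.load(open('c.pkl','rb')); old=pickle.load(open('d.pkl','rb'))[0]
zb=97.5-38.65
b=[557,260.4,-.105]
P=[(place(b,rect(55,32,zb)),(0,0,255)),(place(b,rect(55,32,53)),(255,0,0))]
Q=[(place(b,rect(55,32,53)),(255,0,0))]
cv2.imwrite('pics/c5.png',np.hstack([overlay(ims['scene'],'scene',P,(400,294),40,40,10,0),overlay(old['scene'],'scene',Q,(400,294),40,40,10,0)]))
P=[(place(b,rect(55,32,zb+6)),(0,0,255)),(place(b,rect(55,32,53)),(255,0,0))]
cv2.imwrite('pics/c6.png',np.hstack([overlay(ims['top'],'top',P,(228,208),60,60,6.6,0),overlay(old['top'],'top',Q,(228,208),60,60,6.6,0)]))
```

```text
(no output)
```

View pics/c5.png

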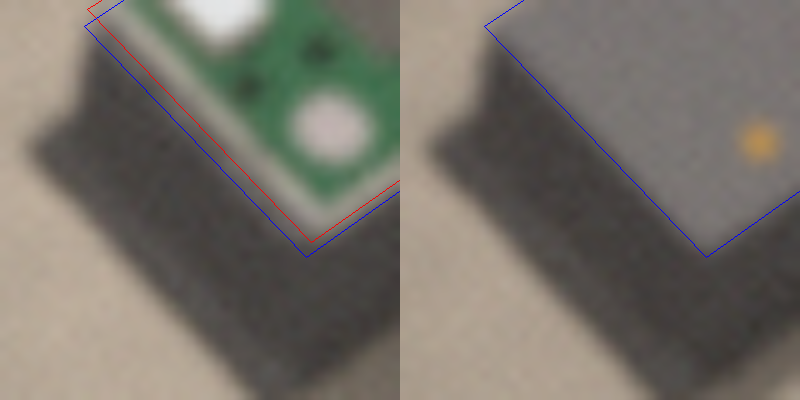

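View pics/c6.png

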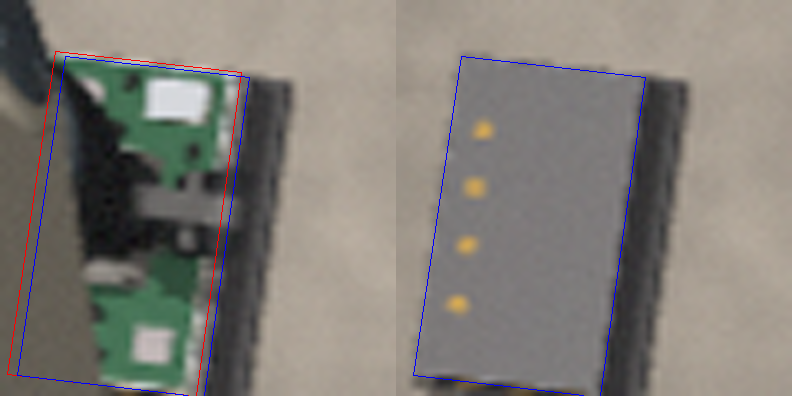

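Request:
send_rows(plan=[[[0,0.001,0.002],[0.0017,-0.001,0],-1],[[0,0.001,0.004],[0.0017,-0.001,0],-1],[[0,0.001,0.005],[0.0017,-0.001,0],-1],[[0,0.001,0.005],[0.0017,-0.001,0],-1],[[0,0.001,0.005],[0.0017,-0.001,0],-1]])

```text
clock: 7.3
eef_pos: [559.3, 260.9, 92.3]
tcp_rot: [-3.141, 0.0, 1.466]
contact_force: [-0.5, 0.2, -3.0]
opening: 0.296
```

```bash
cat > look.py <<'E'
import sys; tag=sys.argv[1]
from ov import *; import pickle
ims={n:viewer.grab_frame(n) for n in("scene","top")}
pickle.dump(ims,open('c.pkl','wb'))
s=status.sense(); zb=s['eef_pos'][2]-38.65
print(s['clock'],s['eef_pos'].round(1),s['tcp_rot'].round(4),s['contact_force'].round(1),s['opening'].round(3))
b=[557,260.4,-.105]
P=[(place(b,rect(55,32,53)),(255,0,0))]
x=overlay(ims['scene'],'scene',P,(415,280),72,72,8.3,0)
cv2.imwrite(f'pics/{tag}s.png',x)
cv2.imwrite(f'pics/{tag}t.png',overlay(ims['top'],'top',P,(225,210),60,60,10,0))
E
python3 look.py e
```

```text
Traceback (most recent call last):
  File "look.py", line 6, in <module>
    print(s['clock'],s['eef_pos'].round(1),s['tcp_rot'].round(4),s['contact_force'].round(1),s['opening'].round(3))
                                                                                             ^^^^^^^^^^^^^^^^^^
AttributeError: 'float' object has no attribute 'round'
```

```bash
sed -i "s/,s\['opening'\].round(3)/,s['opening']/" look.py; python3 look.py e
```

```text
7.5 [559.4 260.9  92.5] [-3.1416  0.      1.4659] [ 0.6  0.7 -2.3] 0.291674444985152
```

View pics/es.png

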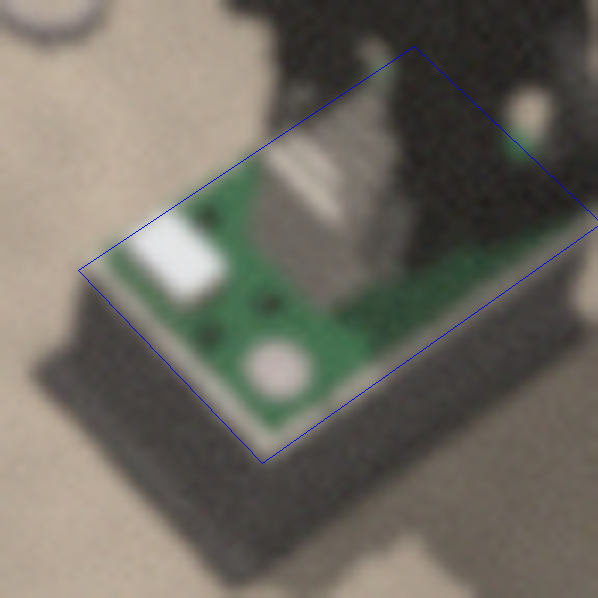

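View pics/et.png

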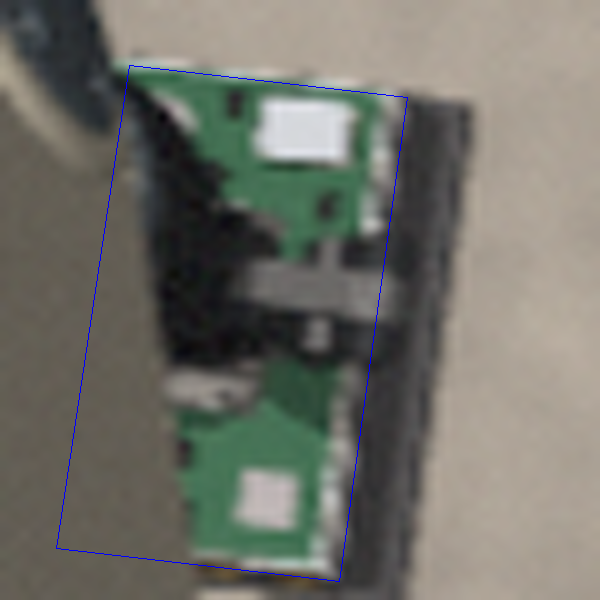

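Request:
send_rows(plan=[[[0,0,0.0004],[0,0,0],-1],[[0,0,0.0008],[0,0,0],-1],[[0,0,0.001],[0,0,0],-1],[[0,0,0.001],[0,0,0],-1],[[0,0,0.001],[0,0,0],-1]])

```text
clock: 7.92
eef_pos: [559.5, 261.0, 91.8]
tcp_rot: [3.141, -0.0, 1.466]
contact_force: [-1.2, 0.0, 0.9]
opening: 0.293
```

Request:
send_rows(plan=[[[0,0,0.0003],[0,0,0],-1],[[0,0,0.0003],[0,0,0],-0.3],[[0,0,0.0003],[0,0,0],-0.2],[[0,0,0.0003],[0,0,0],0.1],[[0,0,0.0003],[0,0,0],0.5]])

```text
clock: 8.33
eef_pos: [559.6, 261.0, 91.5]
tcp_rot: [3.141, -0.0, 1.466]
contact_force: [0.1, 0.3, 0.7]
opening: 0.668
```

Request:
send_rows(plan=[[[0,0,0],[0,0,0],0.7],[[0,0,-0.01],[0,0,0],0.8],[[0,0,-0.03],[0,0,0],0.8],[[0,0,-0.06],[0,0,0],0.8],[[0,0,-0.1],[0,0,0],0.8]])

```text
clock: 8.75
eef_pos: [558.1, 260.3, 190.9]
tcp_rot: [-3.138, 0.002, 1.466]
contact_force: [0.7, 0.2, -0.3]
opening: 0.899
```

```bash
python3 g.py 538.3 -251 240 1.26
```

```text
t 8.75 pos [558.1 260.3 190.9] rpy [-3.1382e+00  2.1000e-03  1.4659e+00] F [ 0.7  0.2 -0.3] M [ 0.01 -0.04  0.  ] open 0.899
shift m [-0.5107, 0.0337, -0.0481] rot [-0.0032, 0.0024, 0.2059] q [ 0.43  0.4   1.71 -0.    1.03 -1.03]
```

Request:
send_rows(plan=[[[-0.02,0,-0.03],[-0.003,0.002,0.04],1],[[-0.055,0.003,-0.048],[-0.003,0.002,0.08],1],[[-0.095,0.006,-0.048],[-0.003,0.002,0.13],1],[[-0.135,0.009,-0.048],[-0.003,0.002,0.17],1],[[-0.175,0.012,-0.048],[-0.003,0.002,0.206],1]])

```text
clock: 9.17
eef_pos: [551.7, 83.7, 240.8]
tcp_rot: [3.14, -0.0, 1.259]
contact_force: [0.7, 0.2, 0.6]
opening: 1.003
```

```bash
python3 g.py 538.3 -251 240 1.26
```

```text
t 9.17 pos [551.7  83.7 240.8] rpy [ 3.1399e+00 -4.0000e-04  1.2587e+00] F [0.7 0.2 0.6] M [-0.   -0.05 -0.02] open 1.003
shift m [-0.3227, 0.09, 0.0008] rot [0.0017, -0.0004, -0.0013] q [ 0.15  0.26  1.79 -0.    1.09 -1.11]
```

Request:
send_rows(plan=[[[-0.04,0.011,0],[0,0,0],1],[[-0.08,0.022,0],[0,0,0],1],[[-0.12,0.033,0],[0,0,0],1],[[-0.16,0.044,0],[0,0,0],1],[[-0.2,0.056,0],[0,0,0],1]])

```text
clock: 9.58
eef_pos: [543.1, -125.0, 241.8]
tcp_rot: [3.139, -0.0, 1.259]
contact_force: [0.7, 1.3, -0.2]
opening: 1.0
```

```bash
python3 g.py 538.3 -251 240 1.26; python3 look.py f;  python3 - <<'E'
from h import *; import pickle
ims=pickle.load(open('c.pkl','rb'))
z=53
def blob(img,u,r=5.2,it=4):
    im=img.astype(float); u=np.array(u,float)
    for _ in range(it):
        yy,xx=np.mgrid[int(u[1])-9:int(u[1])+10,int(u[0])-9:int(u[0])+10]
        w=im[yy,xx]; d=w[...,0]-w[...,1]; m=(d+45).clip(0,45)*(np.hypot(xx-u[0],yy-u[1])<r)
        u=np.array([(m*xx).sum(),(m*yy).sum()])/m.sum()
    return u
c=[557,260.4,-.105]
for n in('top','scene'):
    for L in([40,18,61],[-40,-18,61]):
        u=proj(n,place(c,[L]))[0]; v=blob(ims[n],u); print(n,L,u.round(2),v.round(2),back(n,v,61)[0].round(2), place(c,[L])[0].round(2))
E
```

```text
t 9.58 pos [ 543.1 -125.   241.8] rpy [ 3.1389e+00 -5.0000e-04  1.2588e+00] F [ 0.7  1.3 -0.2] M [-0.05 -0.03 -0.  ] open 1.0
shift m [-0.1214, 0.0341, 0.0018] rot [0.0027, -0.0005, -0.0012] q [-0.23  0.26  1.79  0.    1.09 -1.49]
9.6833 [ 543.4 -128.4  241.8] [3.1380e+00 1.1000e-03 1.2541e+00] [-0.3  1.   1.4] 0.9984817891589834
top [40, 18, 61] [211.6  192.83] [210.55 191.95] [600.65 276.55  61.  ] [598.67 274.11  61.  ]
top [-40, -18, 61] [222.35 230.13] [221.36 229.36] [517.02 248.97  61.  ] [515.33 246.69  61.  ]
scene [40, 18, 61] [411.54 287.89] [411.79 288.36] [599.09 275.11  61.  ] [598.67 274.11  61.  ]
scene [-40, -18, 61] [428.59 255.03] [428.25 256.02] [517.69 247.79  61.  ] [515.33 246.69  61.  ]
```

View pics/fs.png

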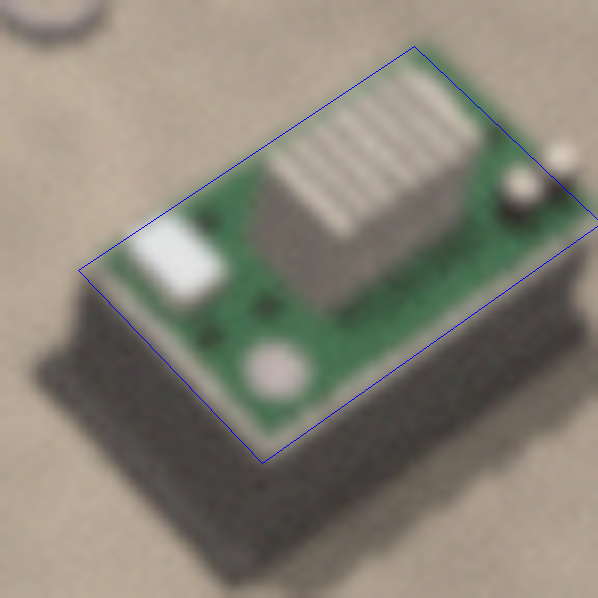

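View pics/ft.png

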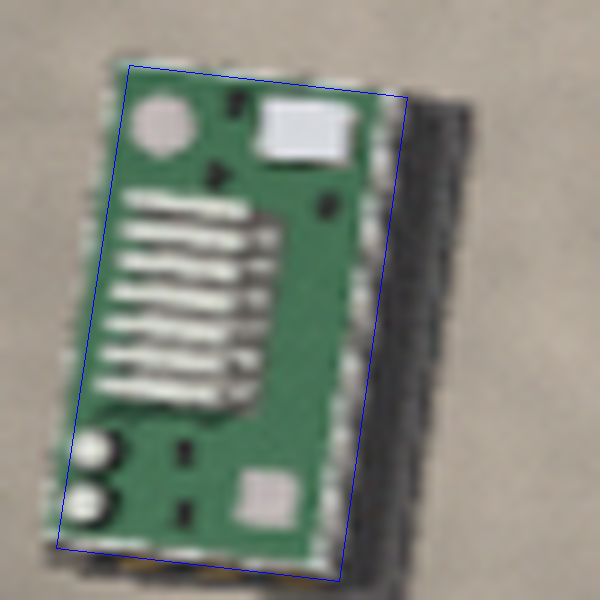

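Run:
```python
from h import *; import pickle
ims=pickle.load(open('c.pkl','rb')); old=pickle.load(open('d.pkl','rb'))[0]
for n,(x0,x1,y0,y1) in(('top',(195,250,175,245)),('scene',(375,455,240,325))):
    im=ims[n].astype(int); G=np.zeros(im.shape[:2],np.uint8); G[y0:y1,x0:x1]=((im[...,1]-im[...,0])>12)[y0:y1,x0:x1]
    c,_=cv2.findContours(G,0,2); c=max(c,key=cv2.contourArea); h=cv2.convexHull(c)[:,0].astype(float)
    w=back(n,h,61)[:,:2].astype(np.float32); r=cv2.minAreaRect(w); print(n,r)
# edge profiles in top along block local axes: board now vs block before
c=[557,260.4,-.105]
def prof(img,n,axis,z,lo,hi,c0):
    out=[]
    for s in np.arange(-6,6.1,1):
        t=np.linspace(lo,hi,40)
        L=np.array([[c0+s,a,z] if axis==0 else [a,c0+s,z] for a in t]); uv=proj(n,place(c,L))
        out.append([int(map_coordinates(img[:,:,k].astype(float),[uv[:,1],uv[:,0]],order=1).mean()) for k in range(3)])
    return ' '.join(f'{a[0]}/{a[1]}' for a in out)
print('offsets -6..6')
for n in('top','scene'):
  for nm,ax,lo,hi,c0 in(('+x',0,-28,28,55),('-x',0,-28,28,-55),('+y',1,-50,50,32),('-y',1,-50,50,-32)):
    print(n,nm,'\n blk53',prof(old[n],n,ax,53,lo,hi,c0),'\n brd53',prof(ims[n],n,ax,53,lo,hi,c0),'\n brd61',prof(ims[n],n,ax,61,lo,hi,c0))
```

```text
top ((558.4642333984375, 262.763671875), (61.068878173828125, 107.28018951416016), 83.7458724975586)
scene ((557.4964599609375, 261.82958984375), (59.66407012939453, 105.30098724365234), 83.17234802246094)
offsets -6..6
top +x 
 blk53 124/121 124/121 124/122 124/122 126/124 129/126 134/129 144/137 158/149 165/156 168/158 168/159 169/159 
 brd53 131/149 125/145 112/136 96/126 87/121 94/127 125/148 157/166 169/167 171/163 172/163 174/164 174/164 
 brd61 124/145 112/137 96/126 85/119 89/124 119/144 153/164 168/167 170/163 172/162 173/164 173/163 174/164
top -x 
 blk53 144/135 117/111 91/86 79/73 76/69 77/69 85/78 105/100 121/117 125/122 125/122 125/122 124/122 
 brd53 149/140 121/115 94/89 81/76 78/71 78/70 87/80 116/111 141/143 133/147 107/133 87/120 77/113 
 brd61 150/142 123/117 96/91 83/77 80/72 79/71 88/80 115/111 140/143 131/146 105/132 85/119 76/112
top +y 
 blk53 124/121 123/121 123/121 124/122 126/123 129/125 135/130 143/136 150/142 156/147 159/150 159/150 159/150 
 brd53 132/148 129/148 121/143 110/137 97/130 87/123 87/123 98/129 116/137 134/145 150/152 159/154 162/153 
 brd61
[... 1007 characters left out ...]
43/143 131/136 117/128 105/121 97/116 95/114
scene +y 
 blk53 122/116 121/115 119/114 116/111 111/106 103/99 95/90 86/81 79/75 75/71 74/69 74/70 76/71 
 brd53 85/115 96/120 111/127 126/134 135/137 136/134 130/125 117/112 102/97 90/85 83/78 80/75 80/75 
 brd61 74/108 74/110 78/112 86/115 99/121 114/128 128/135 137/138 136/133 128/123 115/109 101/96 91/86
scene -y 
 blk53 173/159 172/158 171/157 168/154 163/150 157/145 149/138 141/131 134/125 128/121 125/118 123/117 122/116 
 brd53 180/166 180/166 177/165 173/163 168/161 160/159 153/156 148/155 144/154 144/154 145/154 147/154 149/154 
 brd61 179/165 180/165 180/165 180/165 179/165 178/165 174/163 169/161 162/159 155/157 148/155 144/154 143/154
```

```bash
python3 g.py 559.5 261.0 190 1.464
```

```text
t 9.68 pos [ 543.4 -128.4  241.8] rpy [3.1380e+00 1.1000e-03 1.2541e+00] F [-0.3  1.   1.4] M [ 0.02 -0.03  0.04] open 0.998
shift m [0.3751, -0.1061, 0.051] rot [0.0035, 0.0015, -0.2099] q [-0.23  0.26  1.79 -0.    1.09 -1.49]
```

Request:
send_rows(plan=[[[0.038,-0.011,0],[0.003,0.001,-0.04],1],[[0.076,-0.022,0],[0.003,0.001,-0.09],1],[[0.114,-0.033,0],[0.003,0.001,-0.14],1],[[0.152,-0.043,0],[0.003,0.001,-0.18],1],[[0.19,-0.054,0],[0.003,0.001,-0.21],1]])

```text
clock: 10.1
eef_pos: [551.1, 71.0, 242.3]
tcp_rot: [3.14, 0.0, 1.466]
contact_force: [0.3, -0.3, 0.5]
opening: 1.0
```

```bash
python3 g.py 559.5 261.0 190 1.464
```

```text
t 10.1 pos [551.1  71.  242.3] rpy [3.1403e+00 2.0000e-04 1.4657e+00] F [ 0.3 -0.3  0.5] M [-0.02  0.03  0.  ] open 1.0
shift m [0.1899, -0.0116, 0.0522] rot [0.0013, 0.0002, 0.0017] q [ 0.13  0.26  1.8  -0.    1.09 -1.34]
```

Request:
send_rows(plan=[[[0.04,-0.003,0],[0.001,0,0.002],1],[[0.08,-0.005,0.01],[0.001,0,0.002],1],[[0.12,-0.007,0.02],[0.001,0,0.002],1],[[0.16,-0.01,0.035],[0.001,0,0.002],1],[[0.19,-0.0116,0.052],[0.001,0,0.002],1]])

```text
clock: 10.52
eef_pos: [559.6, 264.8, 191.3]
tcp_rot: [3.139, -0.002, 1.465]
contact_force: [1.4, -0.4, 0.5]
opening: 1.002
```

```bash
python3 g.py 559.5 261.0 91.8 1.464
```

```text
t 10.52 pos [559.6 264.8 191.3] rpy [ 3.1391e+00 -1.7000e-03  1.4649e+00] F [ 1.4 -0.4  0.5] M [ 0.02 -0.02  0.05] open 1.002
shift m [-0.004, 0.0001, 0.0995] rot [0.0024, -0.0017, 0.0009] q [ 0.44  0.41  1.7   0.    1.03 -1.03]
```

Request:
send_rows(plan=[[[-0.002,0,0.01],[0.002,-0.0017,0.001],1],[[-0.004,0,0.03],[0.002,-0.0017,0.001],1],[[-0.004,0,0.05],[0.002,-0.0017,0.001],1],[[-0.004,0,0.065],[0.002,-0.0017,0.001],1],[[-0.004,0,0.07],[0.002,-0.0017,0.001],1]])

```text
clock: 10.93
eef_pos: [557.9, 260.5, 119.4]
tcp_rot: [-3.139, 0.002, 1.464]
contact_force: [-0.1, -0.5, -0.2]
opening: 0.998
```

```bash
python3 g.py 559.5 261.0 91.8 1.464
```

```text
t 10.93 pos [557.9 260.5 119.4] rpy [-3.1392e+00  1.7000e-03  1.4643e+00] F [-0.1 -0.5 -0.2] M [0.02 0.03 0.02] open 0.998
shift m [0.0007, 0.0016, 0.0276] rot [-0.0024, 0.0017, 0.0003] q [ 0.43  0.49  1.76 -0.    0.9  -1.03]
```

Request:
send_rows(plan=[[[0.0007,0.0014,0.01],[-0.002,0.0017,0],1],[[0.0007,0.0014,0.02],[-0.002,0.0017,0],0.8],[[0.0007,0.0014,0.0276],[-0.002,0.0017,0],0.5],[[0.0007,0.0014,0.0276],[-0.002,0.0017,0],0.2],[[0.0007,0.0014,0.0276],[-0.002,0.0017,0],0]], squeeze=40)

```text
clock: 11.35
eef_pos: [559.3, 260.9, 91.7]
tcp_rot: [-3.141, 0.0, 1.464]
contact_force: [0.2, -0.6, 0.3]
opening: 0.504
```

```bash
python3 g.py 559.5 261.0 91.8 1.464
```

```text
t 11.35 pos [559.3 260.9  91.7] rpy [-3.1408e+00  2.0000e-04  1.4641e+00] F [ 0.2 -0.6  0.3] M [-0.    0.05  0.02] open 0.504
shift m [0.0002, 0.0002, -0.0001] rot [-0.0007, 0.0002, 0.0001] q [ 0.43  0.53  1.77  0.    0.85 -1.03]
```

Grip, lift 2 mm, shift about −1.3 mm in y and −0.4 mm in x, then lower.

Request:
send_rows(plan=[[[0,0,0],[0,0,0],-0.3],[[0,0,0],[0,0,0],-0.5],[[0,0,0],[0,0,0],-1],[[0,0,0],[0,0,0],-1],[[0,0,0],[0,0,0],-1]])

```text
clock: 11.77
eef_pos: [559.8, 261.0, 92.5]
tcp_rot: [3.141, -0.0, 1.464]
contact_force: [-0.7, -1.1, 5.4]
opening: 0.296
```

Request:
send_rows(plan=[[[0,0,-0.001],[0,0,0],-1],[[0,0,-0.003],[0,0,0],-1],[[-0.001,0,-0.003],[0,0,0],-1],[[-0.0013,-0.0005,-0.003],[0,0,0],-1],[[-0.0013,-0.0005,-0.003],[0,0,0],-1]])

```text
clock: 12.18
eef_pos: [558.7, 259.6, 95.1]
tcp_rot: [-3.141, 0.0, 1.464]
contact_force: [0.6, -0.0, -3.1]
opening: 0.296
```

```bash
python3 g.py 559.0 259.6 92 1.465
```

```text
t 12.18 pos [558.7 259.6  95.1] rpy [-3.1412e+00  1.0000e-04  1.4641e+00] F [ 0.6 -0.  -3.1] M [ 0.04 -0.01  0.06] open 0.296
shift m [0.0001, 0.0003, 0.0031] rot [-0.0004, 0.0001, -0.0009] q [ 0.43  0.52  1.77  0.    0.85 -1.03]
```

Request:
send_rows(plan=[[[0,0.0003,0.001],[0,0,0],-1],[[0,0.0003,0.002],[0,0,0],-1],[[0,0.0003,0.0028],[0,0,0],-1],[[0,0.0003,0.003],[0,0,0],-1],[[0,0.0003,0.003],[0,0,0],-1]])

```text
clock: 12.6
eef_pos: [558.9, 259.5, 92.5]
tcp_rot: [-3.141, 0.0, 1.464]
contact_force: [-2.7, -2.3, 4.7]
opening: 0.293
```

In contact; release gently and retreat.

Request:
send_rows(plan=[[[0,0,0],[0,0,0],-0.35],[[0,0,0],[0,0,0],-0.25],[[0,0,0],[0,0,0],0],[[0,0,0],[0,0,0],0.4],[[0,0,0],[0,0,0],0.6]])

```text
clock: 13.02
eef_pos: [559.0, 259.5, 92.5]
tcp_rot: [-3.141, 0.0, 1.464]
contact_force: [-0.3, -0.8, -0.4]
opening: 0.767
```

Request:
send_rows(plan=[[[0,0,-0.01],[0,0,0],0.8],[[0,0,-0.035],[0,0,0],1],[[0,0,-0.07],[0,0,0],1],[[0,0,-0.11],[0,0,0],1],[[-0.02,0,-0.15],[0,0,0],1]])

```text
clock: 13.43
eef_pos: [557.3, 242.9, 242.3]
tcp_rot: [3.141, -0.001, 1.466]
contact_force: [1.4, -0.5, -0.2]
opening: 1.001
```

```bash
python3 g.py 538.3 -251 240 1.26
```

```text
t 13.43 pos [557.3 242.9 242.3] rpy [ 3.1412e+00 -1.5000e-03  1.4655e+00] F [ 1.4 -0.5 -0.2] M [ 0.   -0.03  0.08] open 1.001
shift m [-0.4932, 0.033, 0.0016] rot [0.0003, -0.0015, 0.2055] q [ 0.41  0.34  1.68  0.    1.12 -1.06]
```

Request:
send_rows(plan=[[[-0.035,0.002,0],[0,-0.001,0.04],1],[[-0.075,0.005,0],[0,-0.001,0.08],1],[[-0.115,0.008,0],[0,-0.001,0.13],1],[[-0.155,0.01,0],[0,-0.001,0.17],1],[[-0.195,0.013,0],[0,-0.001,0.206],1]])

```text
clock: 13.85
eef_pos: [549.3, 46.0, 243.1]
tcp_rot: [3.14, -0.001, 1.258]
contact_force: [0.2, 0.3, -0.6]
opening: 1.003
```

```bash
python3 g.py 538.3 -251 240 1.26
```

```text
t 13.85 pos [549.3  46.  243.1] rpy [ 3.1404e+00 -9.0000e-04  1.2579e+00] F [ 0.2  0.3 -0.6] M [ 0.   -0.05 -0.  ] open 1.003
shift m [-0.286, 0.081, 0.0029] rot [0.0012, -0.0009, -0.0021] q [ 0.08  0.25  1.8   0.    1.09 -1.18]
```

Request:
send_rows(plan=[[[-0.04,0.011,0],[0,0,0],1],[[-0.08,0.022,0],[0,0,0],1],[[-0.12,0.033,0],[0,0,0],1],[[-0.15,0.042,0],[0,0,0],1],[[-0.16,0.045,0],[0,0,0],1]])

```text
clock: 14.27
eef_pos: [542.5, -124.2, 243.9]
tcp_rot: [3.139, 0.0, 1.255]
contact_force: [-0.7, 0.9, -0.2]
opening: 0.998
```

```bash
python3 look.py i
cat > chk.py <<'E'
from h import *; import pickle
ims=pickle.load(open('c.pkl','rb')); old=pickle.load(open('d.pkl','rb'))[0]
for n,(x0,x1,y0,y1) in(('top',(195,250,175,245)),('scene',(375,455,240,325))):
    im=ims[n].astype(int); G=np.zeros(im.shape[:2],np.uint8); G[y0:y1,x0:x1]=((im[...,1]-im[...,0])>12)[y0:y1,x0:x1]
    c,_=cv2.findContours(G,0,2); c=max(c,key=cv2.contourArea); h=cv2.convexHull(c)[:,0].astype(float)
    w=back(n,h,61)[:,:2].astype(np.float32); r=cv2.minAreaRect(w); print(n,r)
c=[557,260.4,-.105]
def prof(img,n,axis,z,lo,hi,c0):
    out=[]
    for s in np.arange(-6,6.1,1):
        t=np.linspace(lo,hi,40)
        L=np.array([[c0+s,a,z] if axis==0 else [a,c0+s,z] for a in t]); uv=proj(n,place(c,L))
        out.append([int(map_coordinates(img[:,:,k].astype(float),[uv[:,1],uv[:,0]],order=1).mean()) for k in range(3)])
    return ' '.join(f'{a[0]}/{a[1]}' for a in out)
for n,nm,ax,lo,hi,c0 in(('top','-x',0,-28,28,-55),('top','-y',1,-50,50,-32),('scene','+x',0,-28,28,55),('scene','+y',1,-50,50,32)):
    print(n,nm,'\n blk53',prof(old[n],n,ax,53,lo,hi,c0),'\n brd53',prof(ims[n],n,ax,53,lo,hi,c0))
def blob(img,u,r=5.2,it=4):
    im=img.astype(float); u=np.array(u,float)
    for _ in range(it):
        yy,xx=np.mgrid[int(u[1])-9:int(u[1])+10,int(u[0])-9:int(u[0])+10]
        w=im[yy,xx]; d=w[...,0]-w[...,1]; m=(d+45).clip(0,45)*(np.hypot(xx-u[0],yy-u[1])<r)
        u=np.array([(m*xx).sum(),(m*yy).sum()])/m.sum()
    return u
for n in('top','scene'):
    for L in([40,18,61],[-40,-18,61]):
        u=proj(n,place(c,[L]))[0]; v=blob(ims[n],u); print(n,L,v.round(2),back(n,v,61)[0].round(2), place(c,[L])[0].round(2))
E
python3 chk.py
```

```text
14.3667 [ 542.8 -121.9  243.6] [ 3.1396e+00 -9.0000e-04  1.2547e+00] [-0.   0.8  0.8] 1.0012145096910452
top ((557.7681274414062, 261.25421142578125), (61.15040969848633, 107.2777328491211), 83.74663543701172)
scene ((556.4176635742188, 260.6705017089844), (59.29078674316406, 105.42951965332031), 84.03595733642578)
top -x 
 blk53 144/135 117/111 91/86 79/73 76/69 77/69 85/78 105/100 121/117 125/122 125/122 125/122 124/122 
 brd53 139/132 112/106 89/84 77/73 75/69 79/72 101/94 132/131 138/147 114/135 91/122 80/115 76/111
top -y 
 blk53 54/52 53/51 53/51 53/52 55/54 65/64 83/81 100/97 113/110 122/119 126/122 125/122 125/122 
 brd53 55/54 55/53 54/53 54/53 55/54 62/60 81/79 110/109 132/134 139/145 134/147 113/136 86/121
scene +x 
 blk53 121/116 120/115 119/113 115/110 110/104 102/97 93/89 85/81 79/74 75/70 73/68 72/68 73/68 
 brd53 131/138 141/143 144/143 139/136 129/124 115/109 100/95 89/84 81/76 77/72 76/71 76/71 77/72
scene +y 
 blk53 122/116 121/115 119/114 116/111 111/106 103/99 95/90 86/81 79/75 75/71 74/69 74/70 76/71 
 brd53 106/126 120/132 131/136 137/137 133/130 122/118 108/102 94/89 84/79 79/74 77/73 78/74 79/74
top [40, 18, 61] [211.26 192.36] [599.73 274.92  61.  ] [598.67 274.11  61.  ]
top [-40, -18, 61] [222.12 229.74] [516.2  247.24  61.  ] [515.33 246.69  61.  ]
scene [40, 18, 61] [411.61 287.6 ] [598.08 273.77  61.  ] [598.67 274.11  61.  ]
scene [-40, -18, 61] [428.24 255.82] [517.34 247.46  61.  ] [515.33 246.69  61.  ]
```

View pics/is.png

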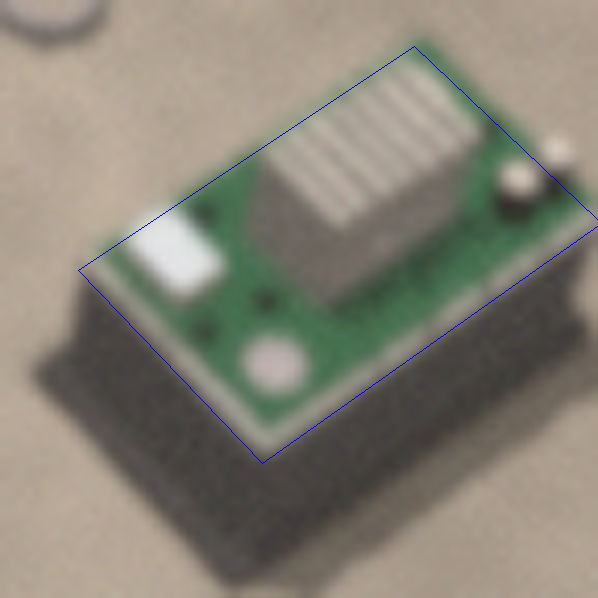

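View pics/it.png

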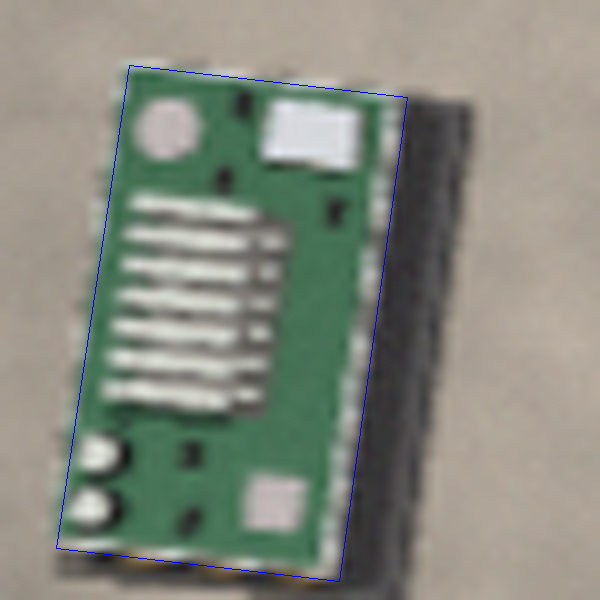

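```bash
python3 g.py 538.3 -251 240 1.26
```

```text
t 14.37 pos [ 542.8 -121.9  243.6] rpy [ 3.1396e+00 -9.0000e-04  1.2547e+00] F [-0.   0.8  0.8] M [0.01 0.03 0.02] open 1.001
shift m [-0.1241, 0.0359, 0.0036] rot [0.0019, -0.0009, -0.0053] q [-0.22  0.26  1.79  0.    1.09 -1.48]
```

Request:
send_rows(plan=[[[-0.03,0.009,0],[0.002,-0.001,-0.005],1],[[-0.065,0.019,0],[0.002,-0.001,-0.005],1],[[-0.1,0.029,0.002],[0.002,-0.001,-0.005],1],[[-0.12,0.035,0.003],[0.002,-0.001,-0.005],1],[[-0.124,0.036,0.0036],[0.002,-0.001,-0.005],1]])

```text
clock: 14.78
eef_pos: [538.8, -252.7, 240.3]
tcp_rot: [3.141, 0.001, 1.259]
contact_force: [-0.1, -0.0, -0.3]
opening: 0.997
```

```bash
python3 g.py 538.3 -251 190 1.26;python3 - <<'E'
from h import *
for n,c in(("scene",(268,115)),("top",(440,222))):
    crop(viewer.grab_frame(n),c,100,100,6,f'pics/j_{n}.png')
E
```

```text
t 14.78 pos [ 538.8 -252.7  240.3] rpy [3.1409e+00 7.0000e-04 1.2586e+00] F [-0.1 -0.  -0.3] M [-0.02  0.01  0.02] open 0.997
shift m [0.0015, -0.001, 0.0503] rot [0.0007, 0.0007, -0.0014] q [-0.44  0.32  1.71 -0.    1.11 -1.7 ]
pics/j_scene.png 218 65
pics/j_top.png 390 172
```

View pics/j_scene.png

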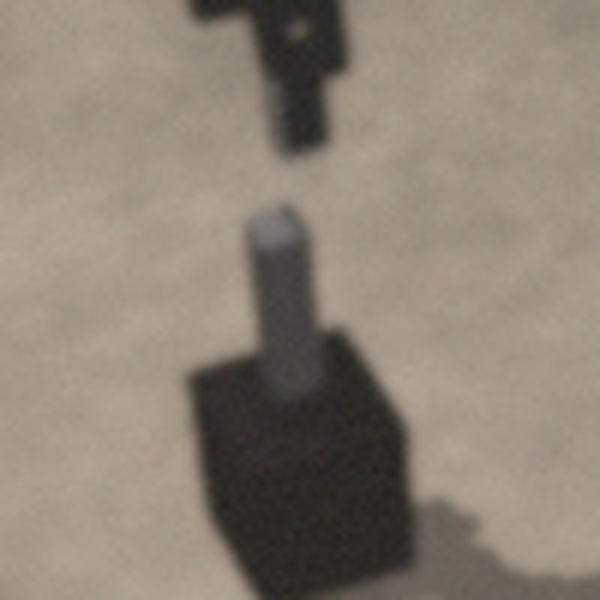

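Request:
send_rows(plan=[[[0.0015,-0.001,0.02],[0,0,-0.001],1],[[0.0015,-0.001,0.04],[0,0,-0.001],1],[[0.0015,-0.001,0.06],[0,0,-0.001],1],[[0.0015,-0.001,0.08],[0,0,-0.001],1],[[0.0015,-0.001,0.09],[0,0,-0.001],1]])

```text
clock: 15.3
eef_pos: [537.4, -245.8, 148.1]
tcp_rot: [-3.138, -0.001, 1.262]
contact_force: [-0.5, 0.9, -0.5]
opening: 0.998
```

```bash
python3 g.py 538.3 -251 131 1.26
```

```text
t 15.3 pos [ 537.4 -245.8  148.1] rpy [-3.1383e+00 -1.4000e-03  1.2617e+00] F [-0.5  0.9 -0.5] M [-0.04  0.05 -0.01] open 0.998
shift m [-0.0047, 0.0025, 0.017] rot [-0.0033, -0.0014, 0.0017] q [-0.43  0.42  1.79  0.    0.93 -1.69]
```

Request:
send_rows(plan=[[[-0.0047,0.0025,0.01],[-0.003,-0.001,0.0017],1],[[-0.0047,0.0025,0.017],[-0.003,-0.001,0.0017],1],[[-0.0047,0.0025,0.017],[-0.003,-0.001,0.0017],1],[[-0.0047,0.0025,0.017],[-0.003,-0.001,0.0017],0.6],[[-0.0047,0.0025,0.017],[-0.003,-0.001,0.0017],0.3]], squeeze=60)

```text
clock: 15.72
eef_pos: [538.8, -251.1, 131.9]
tcp_rot: [3.141, -0.0, 1.26]
contact_force: [0.5, 0.6, 0.5]
opening: 0.747
```

```bash
python3 g.py 538.3 -251 131 1.26
```

```text
t 15.72 pos [ 538.8 -251.1  131.9] rpy [ 3.1407e+00 -3.0000e-04  1.2599e+00] F [0.5 0.6 0.5] M [ 0.01 -0.03  0.01] open 0.747
shift m [-0.0, -0.0006, 0.0009] rot [0.0009, -0.0003, -0.0001] q [-0.44  0.44  1.8   0.    0.9  -1.7 ]
```

Request:
send_rows(plan=[[[0,-0.0005,0.0005],[0.001,0,0],0],[[0,-0.0005,0.0005],[0.001,0,0],-0.3],[[0,-0.0005,0.0005],[0.001,0,0],-0.45],[[0,-0.0005,0.0005],[0.001,0,0],-0.7],[[0,-0.0005,0.0005],[0.001,0,0],-1]])

```text
clock: 16.13
eef_pos: [538.8, -251.3, 132.1]
tcp_rot: [3.141, -0.0, 1.26]
contact_force: [-1.4, -1.1, 6.2]
opening: 0.252
```

Request:
send_rows(plan=[[[0,0,0],[0,0,0],-1],[[0,0,0],[0,0,0],-1],[[0,0,0],[0,0,0],-1],[[0,0,0],[0,0,0],-1],[[0,0,0],[0,0,0],-1]])

```text
clock: 16.55
eef_pos: [538.7, -251.3, 132.0]
tcp_rot: [3.141, -0.0, 1.26]
contact_force: [-0.4, -0.6, 3.0]
opening: 0.25
```

```bash
python3 g.py 538.3 -251 260 1.26
```

```text
t 16.55 pos [ 538.7 -251.3  132. ] rpy [ 3.1407e+00 -1.0000e-04  1.2598e+00] F [-0.4 -0.6  3. ] M [-0.01  0.06 -0.01] open 0.25
shift m [0.0001, -0.0004, -0.128] rot [0.0009, -0.0001, -0.0002] q [-0.44  0.44  1.8   0.    0.9  -1.7 ]
```

Request:
send_rows(plan=[[[0,0,-0.01],[0,0,0],-1],[[0,0,-0.03],[0,0,0],-1],[[0,0,-0.06],[0,0,0],-1],[[0,0,-0.095],[0,0,0],-1],[[0,0,-0.13],[0,0,0],-1]])

```text
clock: 16.97
eef_pos: [538.0, -250.9, 263.4]
tcp_rot: [-3.141, -0.0, 1.26]
contact_force: [0.3, -1.1, -0.9]
opening: 0.254
```

```bash
python3 g.py 599 273.7 260 1.46;python3 - <<'E'
from h import *
for n,c in(("scene",(268,115)),):
    crop(viewer.grab_frame(n),c,120,130,5,f'pics/k_{n}.png')
E
```

```text
t 16.97 pos [ 538.  -250.9  263.4] rpy [-3.1411e+00 -3.0000e-04  1.2598e+00] F [ 0.3 -1.1 -0.9] M [-0.06 -0.03 -0.01] open 0.254
shift m [0.5181, -0.1024, 0.0037] rot [-0.0005, -0.0004, -0.2002] q [-0.44  0.3   1.69  0.    1.16 -1.7 ]
pics/k_scene.png 208 50
```

View pics/k_scene.png

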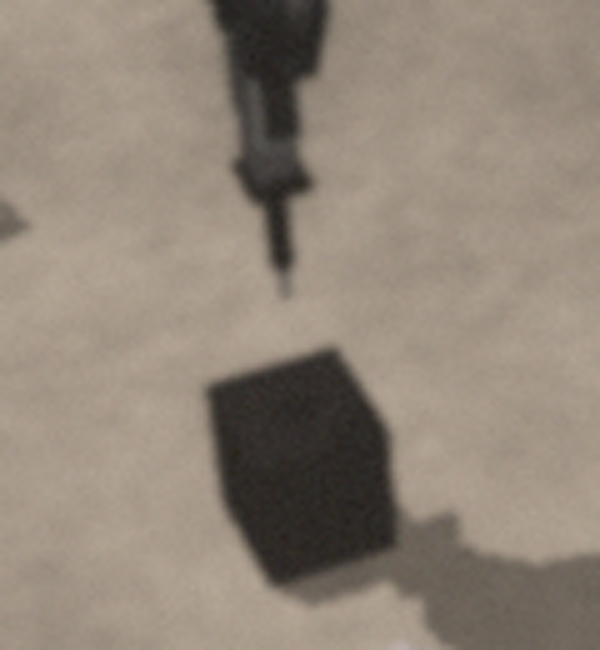

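```bash
python3 -c "
from h import *
print(proj('scene',[538,-250.9,146.4]))"
```

```text
[[263.98730889 109.7362719 ]]
```

Request:
send_rows(plan=[[[0.03,-0.006,0],[0,0,-0.02],-1],[[0.068,-0.013,0],[0,0,-0.04],-1],[[0.106,-0.021,0],[0,0,-0.06],-1],[[0.144,-0.028,0],[0,0,-0.08],-1],[[0.18,-0.036,0],[0,0,-0.1],-1]])

```text
clock: 17.43
eef_pos: [561.7, -68.2, 271.2]
tcp_rot: [3.132, 0.002, 1.36]
contact_force: [0.3, -0.5, -1.1]
opening: 0.25
```

```bash
python3 g.py 599 273.7 260 1.46
```

```text
t 17.43 pos [561.7 -68.2 271.2] rpy [3.1315e+00 1.7000e-03 1.3604e+00] F [ 0.3 -0.5 -1.1] M [ 0.03 -0.01 -0.02] open 0.25
shift m [0.3421, -0.0351, 0.0102] rot [0.01, 0.0022, -0.0996] q [-0.12  0.24  1.75 -0.    1.14 -1.48]
```

Request:
send_rows(plan=[[[0.035,-0.0035,0.003],[0.01,0.002,-0.02],-1],[[0.07,-0.007,0.006],[0.01,0.002,-0.04],-1],[[0.105,-0.0105,0.008],[0.01,0.002,-0.06],-1],[[0.14,-0.014,0.01],[0.01,0.002,-0.08],-1],[[0.175,-0.018,0.01],[0.01,0.002,-0.1],-1]])

```text
clock: 17.85
eef_pos: [580.4, 108.4, 260.6]
tcp_rot: [-3.141, 0.0, 1.461]
contact_force: [1.1, -1.3, -1.4]
opening: 0.25
```

```bash
python3 g.py 599 273.7 260 1.46
```

```text
t 17.85 pos [580.4 108.4 260.6] rpy [-3.1411e+00  4.0000e-04  1.4614e+00] F [ 1.1 -1.3 -1.4] M [-0.05 -0.    0.01] open 0.25
shift m [0.1663, 0.0005, 0.0005] rot [-0.0005, 0.0004, 0.0014] q [ 0.18  0.29  1.7  -0.    1.15 -1.28]
```

Request:
send_rows(plan=[[[0.035,0,0],[0,0,0],-1],[[0.075,0,0],[0,0,0],-1],[[0.115,0,0],[0,0,0],-1],[[0.15,0,0],[0,0,0],-1],[[0.166,0.0005,0],[0,0,0],-1]])

```text
clock: 18.27
eef_pos: [598.7, 277.6, 260.6]
tcp_rot: [-3.141, -0.001, 1.464]
contact_force: [0.0, 0.1, -0.8]
opening: 0.25
```

```bash
python3 g.py 599 273.7 200 1.46
```

```text
t 18.27 pos [598.7 277.6 260.6] rpy [-3.1411e+00 -1.1000e-03  1.4636e+00] F [ 0.   0.1 -0.8] M [-0.03 -0.06 -0.05] open 0.25
shift m [-0.0039, 0.0007, 0.0606] rot [-0.0005, -0.0011, 0.0036] q [ 0.43  0.4   1.55  0.    1.19 -1.03]
```

Request:
send_rows(plan=[[[-0.0039,0.0007,0.02],[0,-0.001,0],-1],[[-0.0039,0.0007,0.04],[0,-0.001,0],-1],[[-0.0039,0.0007,0.06],[0,-0.001,0],-1],[[-0.0039,0.0007,0.068],[0,-0.001,0],-1],[[-0.0039,0.0007,0.07],[0,-0.001,0],-1]])

```text
clock: 18.68
eef_pos: [597.9, 272.9, 188.8]
tcp_rot: [-3.138, 0.002, 1.463]
contact_force: [-0.3, 0.6, -1.3]
opening: 0.247
```

Request:
send_rows(plan=[[[0,0,0],[0,0,0],-1],[[0,0,0],[0,0,0],-1],[[0,0,0],[0,0,0],-1],[[0,0,0],[0,0,0],-1],[[0,0,0],[0,0,0],-1]])

```text
clock: 19.1
eef_pos: [598.3, 273.0, 189.7]
tcp_rot: [-3.139, 0.001, 1.463]
contact_force: [0.1, -0.4, -0.9]
opening: 0.246
```

```bash
python3 g.py 599 273.7 182 1.46
python3 - <<'E'
from ov import *
s=status.sense(); z=s['eef_pos'][2]-117; p=s['eef_pos'].copy(); p[2]=z
print(proj('scene',p),proj('top',p))
im=viewer.grab_frame('scene'); cv2.imwrite('pics/l_scene.png',overlay(im,'scene',[],(410,260),80,90,6.6,0)); 
im=viewer.grab_frame('top'); cv2.imwrite('pics/l_top.png',overlay(im,'top',[],(215,200),80,80,7,0))
E
```

```text
t 19.1 pos [598.3 273.  189.7] rpy [-3.1392e+00  1.1000e-03  1.4633e+00] F [ 0.1 -0.4 -0.9] M [ 0.06 -0.   -0.07] open 0.246
shift m [0.0008, 0.0006, 0.0077] rot [-0.0024, 0.0011, 0.0033] q [ 0.43  0.47  1.61  0.    1.07 -1.04]
[[412.05960037 284.18063906]] [[210.7020544  192.31894794]]
```

View pics/l_scene.png

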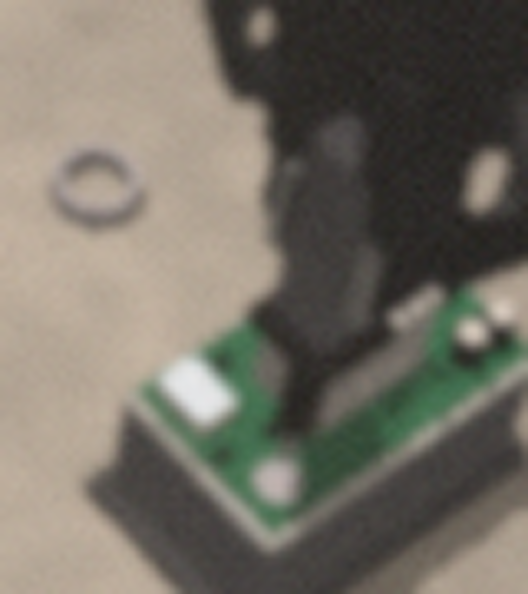

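View pics/l_top.png

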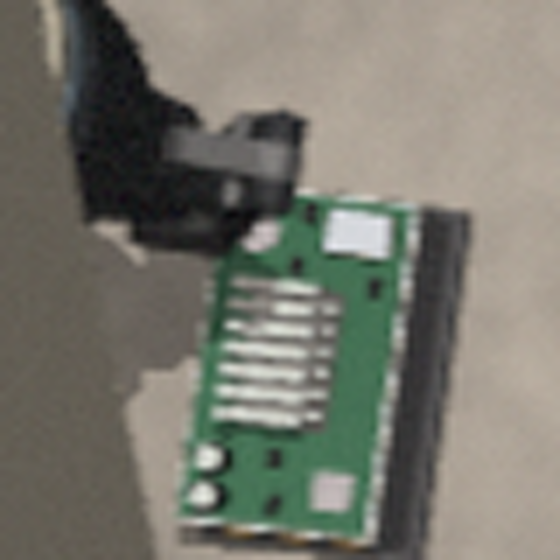

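Request:
send_rows(plan=[[[0.0005,0.0006,0.003],[-0.002,0.001,0.003],-1],[[0.0005,0.0006,0.006],[-0.002,0.001,0.003],-1],[[0.0005,0.0006,0.009],[-0.002,0.001,0.003],-1],[[0.0005,0.0006,0.009],[-0.002,0.001,0.003],-1],[[0.0005,0.0006,0.009],[-0.002,0.001,0.003],-1]])

```text
clock: 19.62
eef_pos: [598.5, 273.3, 179.9]
tcp_rot: [-3.14, 0.001, 1.46]
contact_force: [-0.3, 0.4, -1.0]
opening: 0.249
```

```bash
python3 g.py 599 273.5 175 1.46
python3 - <<'E'
from ov import *
s=status.sense(); p=s['eef_pos'].copy(); p[2]-=117
print(proj('scene',p))
im=viewer.grab_frame('scene'); cv2.imwrite('pics/m_scene.png',overlay(im,'scene',[],(410,280),60,60,10,0));
E
```

```text
t 19.62 pos [598.5 273.3 179.9] rpy [-3.1401e+00  8.0000e-04  1.4605e+00] F [-0.3  0.4 -1. ] M [-0.03 -0.   -0.  ] open 0.249
shift m [0.0003, 0.0005, 0.0049] rot [-0.0015, 0.0008, 0.0005] q [ 0.43  0.48  1.62  0.    1.05 -1.03]
[[411.39407362 287.04961904]]
```

View pics/m_scene.png

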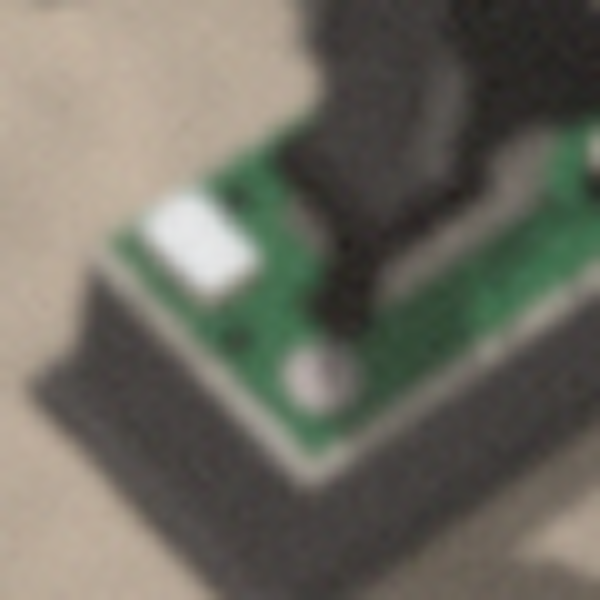

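Run:
```python
from h import *
for dz in(0,20,65): print(proj('scene',[598.5,273.3,62.9+dz]))
print(proj('scene',[[599.5,273.3,62.9],[598.5,274.3,62.9]])-proj('scene',[598.5,273.3,62.9]))
im=viewer.grab_frame('scene')
for r in range(276,294): print(r,' '.join('%d/%d/%d'%tuple(im[r,c]) for c in range(406,421)))
```

```text
[[411.41752885 287.05122427]]
[[412.8923816  281.49903314]]
[[416.39346315 268.31895537]]
[[-0.34594657  0.30428461]
 [ 0.39637586  0.33613938]]
276 102/129/104 73/116/84 67/114/80 70/113/81 71/106/80 66/92/70 58/70/57 45/48/42 43/43/35 44/41/39 43/41/37 49/44/42 66/64/57 87/79/74 96/92/83
277 88/116/90 74/115/83 71/110/79 69/110/81 64/102/73 62/88/67 51/65/48 45/47/41 41/41/37 41/39/38 51/46/43 58/53/48 76/72/66 98/91/84 105/101/94
278 74/109/80 68/111/79 69/109/81 66/105/76 60/91/65 56/76/58 51/57/48 45/42/35 43/42/38 40/37/30 46/39/37 66/60/57 85/83/76 102/96/88 101/99/89
279 71/110/78 69/113/82 70/109/80 63/96/70 53/78/59 50/61/49 42/42/38 46/45/38 40/38/30 44/43/37 52/46/43 60/57/50 81/81/72 89/92/81 87/93/81
280 68/112/80 64/107/77 67/107/76 64/96/72 59/74/58 54/63/51 46/45/41 43/38/35 46/39/36 42/39/32 53/49/44 62/61/53 70/75/66 72/83/71 62/79/63
281 69/115/81 69/113/79 73/113/82 62/100/73 59/84/62 46/59/45 45/48/40 46/43/38 42/42/38 44/43/39 44/46/39 52/59/51 62/74/60 59/78/61 55/74/56
282 68/111/79 70/111/79 67/112/77 68/109/79 66/99/75 59/80/61 52/58/48 45/41/35 46/44/41 44
[... 1094 characters left out ...]
9/94/85 69/84/67 58/78/61 60/75/60 70/85/72 83/90/77
290 114/132/113 93/121/96 95/123/98 120/135/117 143/149/139 148/148/138 133/131/124 112/110/104 90/96/86 74/85/73 63/79/62 63/77/60 77/88/74 96/98/87 103/104/95
291 142/147/134 115/131/110 93/121/97 89/119/94 103/126/105 110/125/108 102/115/101 86/99/86 75/88/71 71/83/68 73/84/68 88/96/79 99/103/90 107/105/97 110/106/98
292 157/156/145 147/152/138 115/132/114 92/121/96 79/115/88 79/112/86 78/106/84 69/92/71 74/90/74 78/88/74 92/96/84 105/105/95 111/110/101 110/105/100 100/96/89
293 148/145/137 156/157/145 143/152/135 112/134/112 84/119/92 73/112/83 79/113/87 87/107/86 96/105/92 100/100/91 109/107/97 113/109/100 104/100/92 98/92/87 79/75/70
```

Request:
send_rows(plan=[[[-0.0008,0.0008,0.0],[-0.0015,0.0008,0],-1],[[-0.0008,0.0008,0.001],[-0.0015,0.0008,0],-1],[[-0.0008,0.0008,0.003],[-0.0015,0.0008,0],-1],[[-0.0008,0.0008,0.005],[-0.0015,0.0008,0],-1],[[-0.0008,0.0008,0.005],[-0.0015,0.0008,0],-1]])

```text
clock: 20.13
eef_pos: [599.6, 272.5, 175.0]
tcp_rot: [3.141, -0.0, 1.46]
contact_force: [0.9, -0.5, 0.6]
opening: 0.248
```

Request:
send_rows(plan=[[[0,0,0],[0,0,0],-1],[[0,0,0],[0,0,0],-1],[[0,0,0],[0,0,0],-1],[[0,0,0],[0,0,0],-1],[[0,0,0],[0,0,0],-1]])

```text
clock: 20.55
eef_pos: [599.6, 272.5, 175.1]
tcp_rot: [3.141, -0.0, 1.46]
contact_force: [0.5, -0.5, 0.8]
opening: 0.252
```

```bash
python3 g.py 599.2 272.7 171.5 1.46
```

```text
t 20.55 pos [599.6 272.5 175.1] rpy [ 3.1407e+00 -5.0000e-04  1.4605e+00] F [ 0.5 -0.5  0.8] M [-0.06 -0.14  0.01] open 0.252
shift m [0.0001, -0.0004, 0.0036] rot [0.0009, -0.0005, 0.0005] q [ 0.42  0.48  1.62 -0.    1.04 -1.04]
```

Request:
send_rows(plan=[[[0,0,0.001],[0.001,-0.0005,0],-1],[[0,0,0.002],[0.001,-0.0005,0],-1],[[0,0,0.003],[0.001,-0.0005,0],-1],[[0,0,0.0035],[0.001,-0.0005,0],-1],[[0,0,0.0035],[0.001,-0.0005,0],-1]])

```text
clock: 20.97
eef_pos: [599.7, 272.6, 171.6]
tcp_rot: [3.142, -0.0, 1.46]
contact_force: [0.7, 0.3, 1.5]
opening: 0.252
```

Request:
send_rows(plan=[[[0,0,0],[0,0,0],-1],[[0,0,0],[0,0,0],-1],[[0,0,0],[0,0,0],-1],[[0,0,0],[0,0,0],-1],[[0,0,0],[0,0,0],-1]])

```text
clock: 21.38
eef_pos: [599.7, 272.6, 171.6]
tcp_rot: [3.142, -0.0, 1.46]
contact_force: [1.7, 0.1, 1.4]
opening: 0.252
```

```bash
python3 g.py 599.2 272.7 171.5 1.46
python3 - <<'E'
from ov import *
F=[]
for n in('scene','top'):
    im=viewer.grab_frame(n); F.append(status.sense()['contact_force'][2])
    cv2.imwrite(f'pics/n_{n}.png',overlay(im,n,[],(410,275) if n=='scene' else (220,210),60,60,10,0)); cv2.imwrite(f'pics/nf_{n}.png',im[:,:,::-1])
print(F,proj('scene',[[599.6,272.5,61],[599.6,272.5,61+13.5],[599.6,272.5,120]]))
E
```

```text
t 21.38 pos [599.7 272.6 171.6] rpy [ 3.1415e+00 -1.0000e-04  1.4604e+00] F [1.7 0.1 1.4] M [ 0.02 -0.09 -0.02] open 0.252
shift m [0.0001, -0.0005, 0.0001] rot [0.0001, -0.0001, 0.0004] q [ 0.42  0.48  1.63  0.    1.03 -1.04]
[np.float64(0.6410091531167229), np.float64(1.4516398988514976)] [[410.58354891 287.63516656]
 [411.5632752  283.91895933]
 [415.02921959 270.7722593 ]]
```

View pics/n_scene.png

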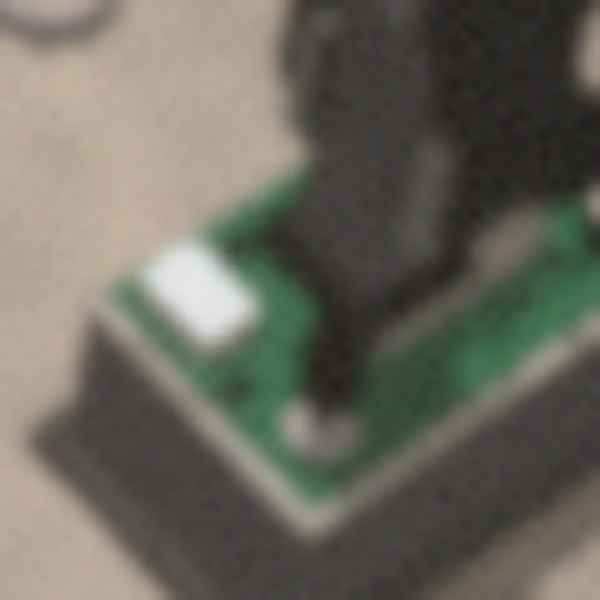

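View pics/n_top.png

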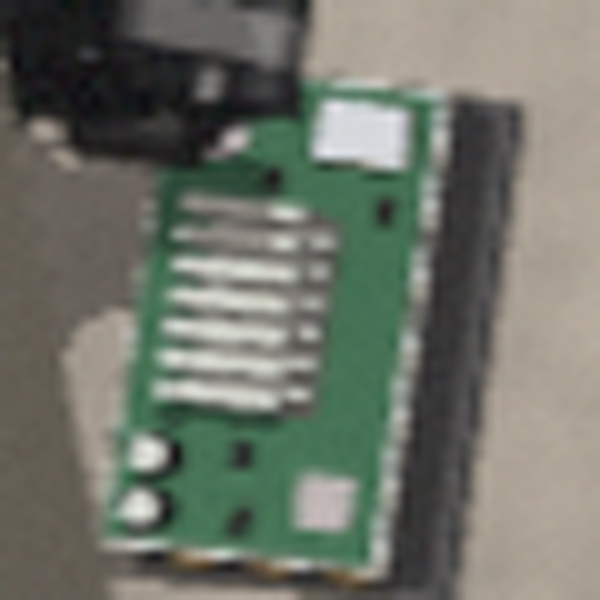

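View pics/nf_scene.png

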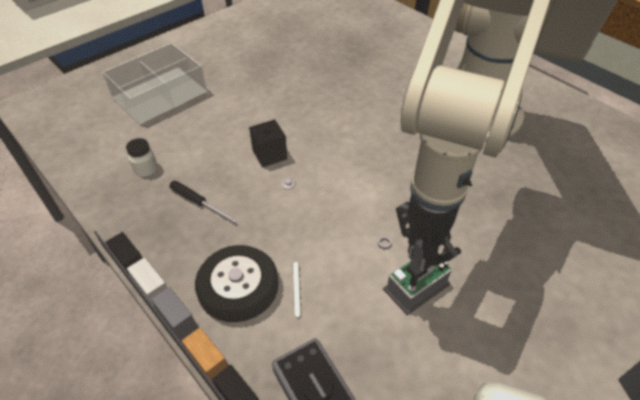

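```bash
python3 look.py q; python3 chk.py | grep -A2 -E "^(top -|scene \+)"
python3 - <<'E'
from rig import status
s=status.sense(); print(s['clock'],s['eef_pos'],s['tcp_rot'],s['contact_force'],s['opening'],s['qvel'].round(4))
E
```

```text
21.5833 [599.7 272.6 171.6] [ 3.1415e+00 -1.0000e-04  1.4604e+00] [0.8 0.1 1. ] 0.2588066094497181
top -x 
 blk53 144/135 117/111 91/86 79/73 76/69 77/69 85/78 105/100 121/117 125/122 125/122 125/122 124/122 
 brd53 140/132 112/106 88/84 77/72 75/68 80/71 101/94 132/130 138/147 114/135 91/122 80/115 75/110
top -y 
 blk53 54/52 53/51 53/51 53/52 55/54 65/64 83/81 100/97 113/110 122/119 126/122 125/122 125/122 
 brd53 55/54 54/53 54/53 54/53 55/55 62/61 81/80 110/110 132/134 139/145 134/146 112/136 86/121
scene +x 
 blk53 121/116 120/115 119/113 115/110 110/104 102/97 93/89 85/81 79/74 75/70 73/68 72/68 73/68 
 brd53 132/140 143/145 146/145 141/138 130/125 115/110 101/96 89/84 81/76 77/72 75/71 75/71 76/71
scene +y 
 blk53 122/116 121/115 119/114 116/111 111/106 103/99 95/90 86/81 79/75 75/71 74/69 74/70 76/71 
 brd53 94/112 108/119 119/124 124/124 122/120 114/110 102/97 89/85 80/76 76/71 74/70 75/71 76/72
21.5833 [599.7068847  272.56116071 171.6086753 ] [ 3.14148371e+00 -9.08943473e-05  1.46043985e+00] [0.8462576  0.14888229 1.04963123] 0.2588066094497181 [ 0.0008 -0.0012  0.0003 -0.0004 -0.0002 -0.0007]
```

View pics/qs.png

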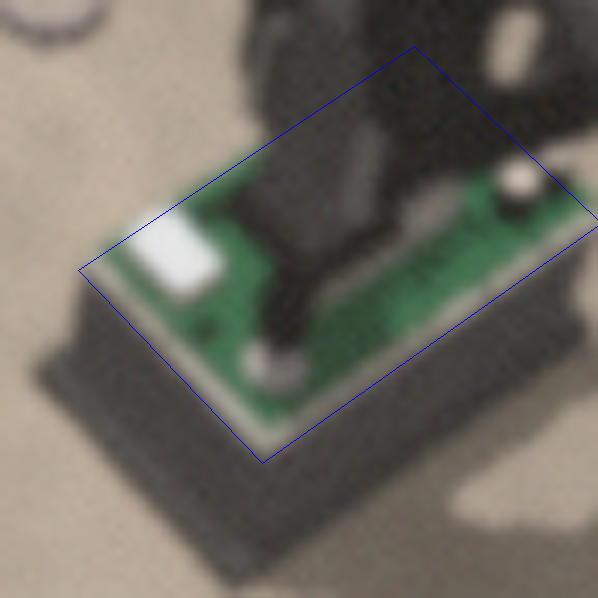

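```bash
python3 -c "
from rig import job
print(job.sign_off())"
```

```text
the job is handed in; nothing more can be done
None
```

The board is on the test block, green side up and released, and I handed in with the probe still held upright on the round pad. It took 21.6 s of the 64 s allowed.

- **Board:** After the first placing, both cameras put it about 1.4 mm off in y. I gripped it again, shifted it and let go. The last look put it within about 0.3 mm of flush with the block by the outline fit. The edge profiles agreed to about 0.5 mm, and pressing with the probe did not move it.
- **Probe:** The point is about 1–1.5 mm from the pad's centre in the scene camera; the pad's radius is 7 mm. The top camera could not see the point because the gripper was in the way. The change in wrist force is about 2–2.4 N, meaning the tip is about 5–6 mm in. The arm's height gives about 6.4 mm. Both are well short of the 14 mm stop.
- **Disagreement:** The two cameras differ by up to about 1.5 mm in absolute position, and the arm's own y reading differs by a similar amount. I therefore judged flushness by comparing board and block within the same camera.
- **Rest of the bench:** Nothing was dropped, and the bystanders looked undisturbed in the last full picture.

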